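# Set the vial height gate with its setting block

### The job

Set the stop screw of the vial height gate to the white setting block: stand the block in the gate's lane so that its end is under the screw's foot, then take the orange T-handle driver from its wooden stand and with it screw the stop down until its rubber foot just touches the block, so that the block just drags beneath it without being jammed. Put the driver back in its stand, then draw the block out without changing the setting and lay it back upright on its black rubber pad. Turn the screw with the driver only, and leave the two vials and the crimp die where they are.

Things in the scene. Friction and masses are not known exactly. Their poses are not given: they have to be found in the camera images.
- setting_block: White plastic setting block: plain bar 180 mm long (own x), 30 wide (own y), 67 tall (own z), 0.5 kg, both ends alike. Origin: centre of its underside. Starts upright on the rubber pad, along it. Only its leading 25 mm need be under the foot: grip it across its width, in the upper half and at or up to 30 mm behind its middle, so that the hand stays clear of the gate's beam.
- gate: Vial height gate, fixed. Origin: on the table under the screw's axis; own -x is its open front. Bed plate 120 x 120 mm with a tongue in front (60 wide, to x = -105 mm); its top, the lane floor, is at own z = 10 mm. Lane along own x between guide rails 20 mm high, 40 apart, x = -58 to 55 mm, flared at the front. Posts at y = +-46; beam 28 deep in x, z = 104 to 126. Foot meets the block at own z = 77 mm.
- stop_screw: Stop screw, upright in the beam, with a black rubber foot 23 mm across. Origin: centre of the foot's underside when nothing presses on it; moves and turns with the screw. Clockwise from above lowers it 16 mm a turn; friction holds it (about 0.11 N m to turn it; it stands 30 N of push from above). The rubber gives 1 mm per 6 N, 1.5 mm at most, then is hard. Starts 3 to 7 mm too high.
- screw_head (a point): On the stop screw's axis, at the foot of its square head, own z = 61 mm of the screw, turning with it: upper face of a flange 29 mm across. The head above it is 14 mm across flats (flats square to own x and y), straight for 13 mm, then tapers to 7 mm across at its top, 18 mm above this point.
- driver: T-handle driver, 98 mm tall, 0.2 kg. Origin: centre of its lower end; own z up its shaft. Orange handle at the top: bar 70 mm long (own x), 17 wide (own y), z = 79 to 98 mm; grip it across the 17 mm. Below: socket 26 mm square outside, 16 inside, 24 deep, sides square to own x and y; goes over the screw head in any quarter-turn position, rests on the flange; 9 degrees of play either way.
- driver_stand: Wooden driver stand, fixed block 56 x 56 mm, 44 high, with a square pocket from above: 32 mm wide, sides square to own x and y, floor at own z = 6 mm. Origin: centre of its underside, under the pocket's centre. The driver stands in it with its handle roughly along own y at the start, and fits with its sides within 10 degrees of the pocket's.
- block_pad: Black rubber pad, fixed, 200 mm long (own x), 60 wide, 3 thick; the setting block's home. Origin: centre of its underside.
- vial_a: Open glass vial, 30 mm across, 67 mm high, standing beyond the gate; a bystander. Origin: centre of its underside.
- vial_b: The second such vial, a bystander. Origin: centre of its underside.
- crimp_die: Turned steel crimp die, 44 mm across, 34 mm high, on the table between pad and driver stand; a bystander. Origin: centre of its underside.

How it is judged (in metres and radians):
On the way, in this order (a step that is already met when the one before it is completed fails the run):
1. the setting block stands in the lane with its end under the stop screw's foot (x of setting_block in the frame of gate between -0.078 and 0.078 m and y of setting_block in the frame of gate between -0.008 and 0.008 m and z of setting_block in the frame of gate between 0.007 and 0.0125 m and angle between setting_block's own z axis and vertical below 0.05 rad and angle between the x axis of setting_block and the x axis of gate, either way round below 0.15 rad), for 0.2 s.
2. the driver's socket is over the screw's head, with the block still under the foot (all of step 1 and horizontal distance between driver and stop_screw below 0.006 m and z of driver in the frame of stop_screw between 0.055 and 0.073 m), for 0.1 s.
3. with the driver on the screw, the foot has come down to touch the block that stands under it (all of step 2 and contact force between setting_block and stop_screw above 0.5 N), for 0.2 s.
4. the driver is back in its stand, with the foot still touching the block under it (all of step 1 and horizontal distance between driver and driver_stand below 0.008 m and z of driver in the frame of driver_stand below 0.015 m and angle between driver's own z axis and vertical below 0.25 rad and contact force between setting_block and stop_screw above 0.3 N), for 0.2 s.
At the end, for the whole second after the job is handed in: Stop screw 75.3 to 77.7 mm up in the gate's frame (just touching is 77; the rubber gives 1.5); driver in its stand (within 8 mm of the pocket's centre, leaning under 0.25 rad); block upright on its pad, lengthwise within 0.3 rad, centre within 30 mm along and 18 across; both at rest (x of setting_block in the frame of block_pad between -0.03 and 0.03 m and y of setting_block in the frame of block_pad between -0.018 and 0.018 m and z of setting_block in the frame of block_pad below 0.006 m and angle between setting_block's own z axis and vertical below 0.05 rad and angle between the x axis of setting_block and the x axis of block_pad, either way round below 0.3 rad and horizontal distance between driver and driver_stand below 0.008 m and z of driver in the frame of driver_stand below 0.015 m and angle between driver's own z axis and vertical below 0.25 rad and z of stop_screw in the frame of gate between 0.0753 and 0.0777 m and linear speed of each of setting_block, driver below 0.02 m/s).
It fails at once if the block is jammed: the foot presses on it with more than 40 N (contact force between setting_block and stop_screw above 40 N).
It fails at once if the fingers or arm push on the stop screw itself (contact force between any of the fingers, the arm and stop_screw above 3 N).
It fails at once if a bystander vial or the crimp die is moved more than 25 mm or tipped (distance of any of vial_a, vial_b, crimp_die from where it was at the start of the episode above 0.025 m or angle between any of vial_a, vial_b, crimp_die's own z axis and vertical above 0.4 rad).
It fails at once if the setting block is tipped over (angle between setting_block's own z axis and vertical above 0.6 rad).
It also fails if it takes over 72 s, if anything falls off the work surface, if the arm or the gripper's body presses on something with over 40 N, if the wrist force passes 120 N, or if a joint passes its speed limit or range.

### The arm

A 6-joint arm with a two-finger parallel gripper is mounted at the origin on a cart in front of the work surface, level with it; the furniture and walls round the work are solid. World frame = base frame: x ahead of the robot, y to its left, z up, the work surface at z = 0. Lengths are in m, angles in degrees, forces in N, time in s.
With the tool pointing down it reaches from about 0.4 to 0.825 m from the base axis. Payload 7 kg.
Tool frame: the origin (TCP) lies between the finger pads; the fingertips stand 11 mm ahead of it and the grasp point (between the pads) lies 8 mm behind it (r.tcp_to_tips is the distance from the TCP to the fingertips, in m); x points along the fingers, y is the direction in which the jaws open and shut, and the axes are right-handed (so a half turn about x gives the same grasp; the last joint's range is limited). The gripper opens to 88 mm and grips with 3 to 60 N. Pads are 19 mm wide; open, the fingers measure 130 mm over their backs; the gripper's body (78 mm by 193 mm) begins 47 mm behind the grasp point.
Start: joints at [16.507, 20.546, 0.682, 0, -70.136, -16.507], TCP at [0.675, -0, 0.238] pointing down, gripper open.
Joint ranges: [-176.03, 176.03], [-82.01, 121.73], [-58.28, 71.71], [-173.87, 95.51], [-174.79, -0.11], [-173.66, 173.66]. Speed limits (degrees/s): [136.94, 136.94, 172.46, 180, 180, 180].

### API

Orientations are given as [roll, pitch, yaw] about the fixed x, y, z axes, in that order (R = Rz(yaw) Ry(pitch) Rx(roll)).
In Python, from plant import r gives the robot as it stands.
- The arm moves only by the tool arm_command, never from a script. Its argument "plan" is a list of rows, each an object of numbers: "dx", "dy", "dz": the shift along the tool's x, y, z each as a share of 0.02 m, from -1 to 1; "wx", "wy", "wz": the turn, a rotation vector about the tool's x, y, z each as a share of 0.08 rad, from -1 to 1. In form: [{"dx": .., "dy": .., "dz": .., "wx": .., "wy": .., "wz": ..}, ...]. A call has 1 to 20 rows; each row shifts and turns the pose as measured when the row begins, along the tool's axes as they then stand; what a row does not reach is not made up. A row lasts 1/12 s, in which the tool goes at most 41.7 mm and 7.16 degrees, less where a joint would pass 70% of its speed; a pose out of reach is approached as far as the arm can. A call with a number of a shift or a turn outside -1 to 1 is refused whole. A call with a gripper value outside its range is refused whole. "fingers" is the closure, from -1 (fully open) to 1 (shut), so that 0 is half open, set as the call begins (left out, the last holds). The fingers move at their own pace and stop on an object; "force" is the grip in N (left out, the last holds). Time passes only in rows, so rows that do not move let the fingers close. It gives the time, the measured TCP pose, the force and the opening at its end, in the units of the state.
- r.get_state(): the state, without advancing time (a new reading comes with each control period).
- r.capture(name): name is "scene" or "side" or "wrist"; returns (picture, depth): 384x512x3 uint8, red, green, blue; 384x512 float32, m along the optical axis (not along the pixel's ray), 0 where there is no reading.
- r.camera_model(name): a dict with "vertical_fov" (degrees; the focal length in pixels is half the picture's height over the tangent of half this angle, whatever the lens; pixels are square), "cx", "cy" (the principal point, pixels), "dist" ([k1, k2, p1, p2, k3] as OpenCV has them; the pictures are not rectified), "R" (3x3) and "t" (3): a world point X has camera coordinates R X + t. Camera axes: x right, y down, z forward; pixel columns grow to the right and rows downward; lengths in m; the calibration is good to about 2 mm. A picture is of the moment at which its call begins: read the wrist's pose just before it. camera_model takes no time and is no camera call; for the wrist camera it gives the pose at the moment of the call.
- r.close_job(): hands the job in, once; it reports no verdict.
Trained networks look in the newest picture that a camera, given by its name, has taken for a name from the list of things; names that differ only in an ending like _2 or _b are one class to them, and where a whole thing is asked for, a point or a joint stands for the part that bears it (a point fixed in the world has none). Each returns a list of dicts, best first, with "score" (0 to 1); they miss things now and then, are a little off and sometimes report something else, mostly with a low value. They report only what shows in the picture. A call takes as long as a camera call.
- r.cut_out(camera, query): "mask" (384x512 bool, what is visible of it) and "bbox" ([left, top, width, height] in pixels, round what is visible of it).
- r.spot_point(camera, query): "centre" ([column, row] in pixels: a listed point, or the origin of a listed thing).
The state is a dict: "time_s": time; "joints": joint angles; "qd": joint speeds; "joint_torque": joint torques, N m; "tcp_pos": TCP position; "eef_rot": TCP orientation; "contact_force": force on the tool from outside, world axes, zero at the start; "moment": the same for the moment, N m; "gripper_width": finger opening in m.
Only numpy, scipy, OpenCV 4.12 (cv2) and the standard library are available. Lean on these libraries where they do the work, as an engineer would, in place of code of your own. Each camera call takes 0.05 s, during which the arm holds its last target.

## Working session

There is one attempt and no reset: what is moved stays moved. The work goes in short steps, Python scripts to look and compute and a tool call to move; the robot and the scene stay as the last step left them, time stands still between calls to the robot, and variables do not carry over. Pictures are saved under pics/ and viewed, and the job is handed in when it is done.

Besides the shell and the picture viewer there is one more tool, called after "Call:" by a JSON object that holds its "api" and its "payload". arm_command: Moves the arm, as the interface text tells. Shift numbers are shares of 0.02 m and turn numbers shares of 0.08 rad, none past 1 either way. Its arguments: {"type":"object","properties":{"plan":{"type":"array","items":{"type":"object","properties":{"dx":{"type":"number"},"dy":{"type":"number"},"dz":{"type":"number"},"wx":{"type":"number"},"wy":{"type":"number"},"wz":{"type":"number"}}}},"fingers":{"type":"number"},"force":{"type":"number"}},"required":["plan"]}

```bash
ls; mkdir -p pics; cat > h.py <<'E'
import numpy as np, cv2
from plant import r
from scipy.spatial.transform import Rotation as Rot
def K(m):
    f=192/np.tan(np.radians(m["vertical_fov"])/2)
    return np.array([[f,0,m["cx"]],[0,f,m["cy"]],[0,0,1.]])
def unproj(m,uv,z):
    p=cv2.undistortPoints(np.array(uv,float).reshape(-1,1,2),K(m),np.array(m["dist"],float)).reshape(-1,2)
    z=np.atleast_1d(z).astype(float)
    c=np.c_[p*z[:,None],z]
    return (c-np.array(m["t"]))@np.array(m["R"])
def onplane(m,uv,h):
    "ray meets z=h"
    R=np.array(m["R"]);C=-R.T@np.array(m["t"])
    P=unproj(m,uv,np.ones(np.array(uv,float).reshape(-1,2).shape[0]))
    d=P-C
    return C+d*((h-C[2])/d[:,2])[:,None]
def proj(m,X):
    rv=cv2.Rodrigues(np.array(m["R"],float))[0]
    return cv2.projectPoints(np.array(X,float).reshape(-1,1,3),rv,np.array(m["t"],float),K(m),np.array(m["dist"],float))[0].reshape(-1,2)
def cloud(m,mask,depth):
    v,u=np.nonzero(mask&(depth>0))
    return unproj(m,np.c_[u,v],depth[v,u])
def save(name,im,s=1.5):
    cv2.imwrite("pics/"+name+".png",cv2.resize(im[:,:,::-1],None,fx=s,fy=s))
E
python3 - <<'E'
from h import *
s=r.get_state();print(s)
for c in("scene","side","wrist"):
    m=r.camera_model(c);print(c,m["vertical_fov"],-np.array(m["R"]).T@m["t"],np.array(m["R"])[2])
    im,d=r.capture(c);save("a_"+c,im); np.savez("a_"+c+".npz",im=im,d=d)
E
```

```text
pics
{'time_s': 0.0, 'joints': array([ 1.65069678e+01,  2.05922454e+01,  6.35189336e-01, -2.22442280e-02,
       -7.01360796e+01, -1.65073074e+01]), 'qd': array([-0.07335815, -0.08138328, -0.02886875, -0.01106299,  0.05535561,
       -0.01855643]), 'joint_torque': array([-8.00930356e-04, -5.82726967e+01,  2.93058443e+01,  6.99745238e+00,
        6.93249181e-03, -2.06530804e-04]), 'tcp_pos': array([ 6.74533470e-01, -9.86563566e-06,  2.36617601e-01]), 'eef_rot': array([  93.85468203,   89.90454488, -176.15323293]), 'contact_force': array([-0.58374631,  0.21276309,  0.18013853]), 'moment': array([-0.01581937, -0.02738903, -0.01864931]), 'gripper_width': 0.08763749906082989}
scene 44.512635341347895 [0.16394629 0.91192543 0.67222165] [ 0.46047326 -0.66007791 -0.59351625]
side 48.699199900448185 [0.43519821 0.79871941 0.82980364] [ 0.15835473 -0.52948487 -0.83340839]
wrist 62.156308677169186 [ 0.67377653 -0.06988203  0.38436538] [-0.00251759  0.26002619 -0.96559828]
```

View pics/a_scene.png

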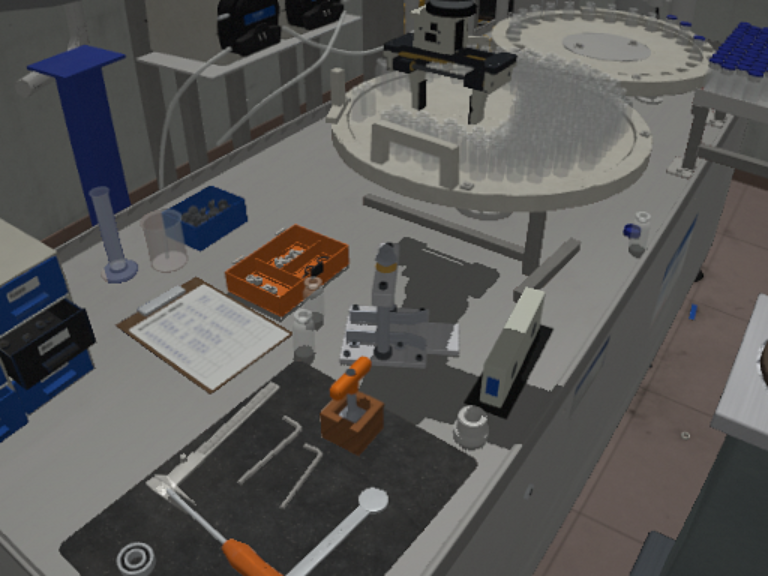

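View pics/a_side.png

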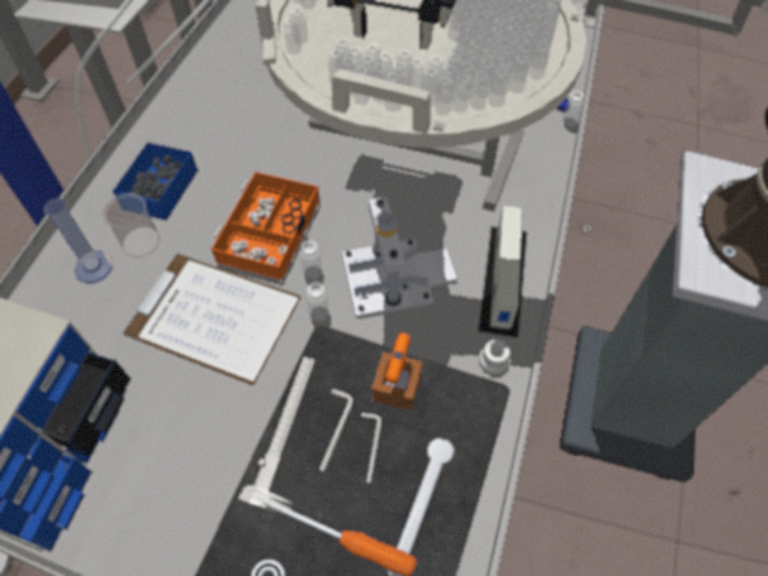

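View pics/a_wrist.png

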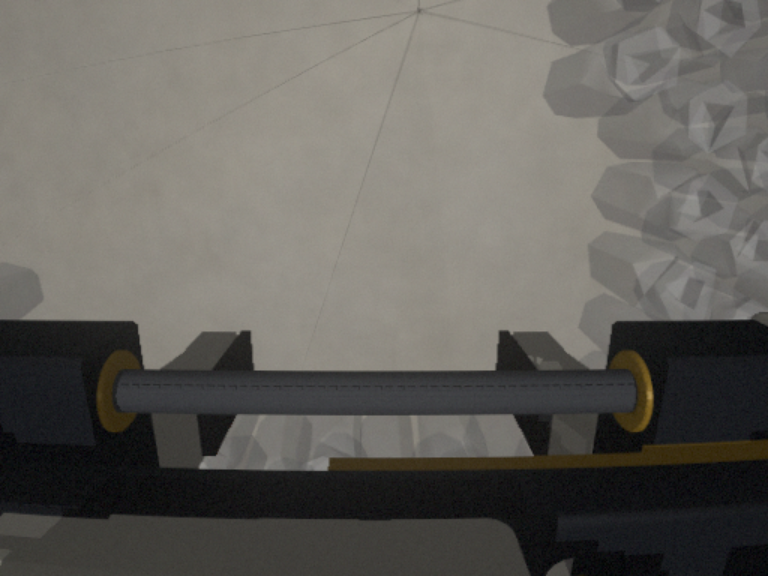

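The scene shows the gate near scene px (390,330), the block on its pad at (515,350), the driver in its stand at (350,400), the die at (470,425), and the vials at (310,310). The arm starts over the turntable. Next I'll measure.

```bash
cat > meas.py <<'E'
from h import *
names=["setting_block","gate","stop_screw","driver","driver_stand","block_pad","vial_a","crimp_die"]
for c in("scene","side"):
    r.capture(c);m=r.camera_model(c);d=np.load(f"a_{c}.npz")["d"];im=np.load(f"a_{c}.npz")["im"].copy()
    store={}
    for n in names:
        o=r.cut_out(c,n)
        for k,q in enumerate(o[:2]):
            P=cloud(m,q["mask"],d)
            store[n+str(k)]=q["mask"]
            print(c,n,round(q["score"],2),q["bbox"],q["mask"].sum(),"med",np.median(P,0).round(3),"lo",np.percentile(P,2,0).round(3),"hi",np.percentile(P,98,0).round(3)) if len(P) else print(c,n,"nodepth")
    for n in names+["screw_head"]:
        o=r.spot_point(c,n)
        print(c,n,[(round(q["score"],2),np.round(q["centre"],1)) for q in o[:2]])
    np.savez("mask_"+c+".npz",**store)
E
python3 meas.py
```

```text
scene setting_block 0.72 [320.5, 192.0, 43.1, 81.3] 1700 med [0.415 0.259 0.068] lo [0.396 0.14  0.006] hi [0.445 0.318 0.072]
scene gate 0.88 [226.2, 159.9, 81.3, 85.1] 3096 med [0.574 0.29  0.015] lo [0.508 0.219 0.006] hi [0.652 0.35  0.149]
scene gate 0.74 [318.9, 192.9, 46.0, 80.0] 1720 med [0.415 0.259 0.068] lo [0.396 0.142 0.001] hi [0.447 0.318 0.072]
scene stop_screw 0.63 [195.6, 207.0, 16.1, 29.8] 361 med [0.668 0.377 0.045] lo [0.66  0.36  0.009] hi [0.682 0.384 0.068]
scene stop_screw 0.58 [251.9, 164.5, 14.6, 16.0] 172 med [0.593 0.285 0.144] lo [0.584 0.173 0.048] hi [0.679 0.294 0.161]
scene driver 0.94 [221.6, 239.8, 25.9, 39.6] 595 med [0.524 0.457 0.099] lo [0.518 0.421 0.036] hi [0.54  0.487 0.108]
scene driver_stand 0.62 [213.5, 261.5, 43.8, 42.9] 1191 med [0.518 0.47  0.037] lo [0.5   0.425 0.003] hi [0.555 0.482 0.049]
scene block_pad 0.92 [309.8, 218.7, 55.7, 59.1] 743 med [0.403 0.271 0.004] lo [0.384 0.136 0.001] hi [0.442 0.327 0.007]
scene block_pad 0.29 [212.2, 262.2, 44.3, 42.5] 1115 med [0.516 0.472 0.037] lo [0.5   0.425 0.004] hi [0.555 0.482 0.049]
s
[... 2261 characters left out ...]
[0.707 0.312 0.046] lo [0.696 0.293 0.007] hi [0.721 0.319 0.068]
side crimp_die 0.55 [317.7, 225.2, 23.6, 25.1] 334 med [0.408 0.379 0.025] lo [0.391 0.357 0.004] hi [0.426 0.392 0.037]
side setting_block [(0.73, array([331.6, 180.5]))]
side gate [(0.69, array([254.3, 182.6]))]
side stop_screw [(0.56, array([258.3, 166.2]))]
side driver [(0.92, array([264.9, 256. ]))]
side driver_stand [(0.89, array([263.4, 256.7]))]
side block_pad [(0.69, array([332. , 185.7]))]
side vial_a [(0.67, array([211.7, 207.8])), (0.58, array([210.9, 181.8]))]
side crimp_die [(0.95, array([325.9, 241.9])), (0.18, array([257.7, 183. ]))]
side screw_head [(0.66, array([332.7, 184.9])), (0.48, array([256.9, 146. ]))]
```

```bash
cat > topdown.py <<'E'
from h import *
import sys
H=None
x0,x1,y0,y1,s=0.36,0.76,0.08,0.52,0.0008
W=int((x1-x0)/s);L=int((y1-y0)/s)
img=np.zeros((L,W,3),np.uint8);Z=np.full((L,W),-1.)
pts=[]
for c in("scene","side"):
    a=np.load(f"a_{c}.npz");m=r.camera_model(c)
    d=a["d"];v,u=np.nonzero(d>0);P=unproj(m,np.c_[u,v],d[v,u]);C=a["im"][v,u]
    pts.append(np.c_[P,C])
P=np.vstack(pts);np.save("cloud.npy",P)
P=P[np.argsort(P[:,2])]
for p in P:
    i=int((p[1]-y0)/s);j=int((p[0]-x0)/s)
    if 0<=i<L and 0<=j<W and p[2]<0.17: cv2.circle(img,(j,i),1,p[5:2:-1].tolist(),-1)
cv2.imwrite("pics/top.png",img); print(img.shape)
E
python3 topdown.py
```

```text
(550, 500, 3)
```

View pics/top.png

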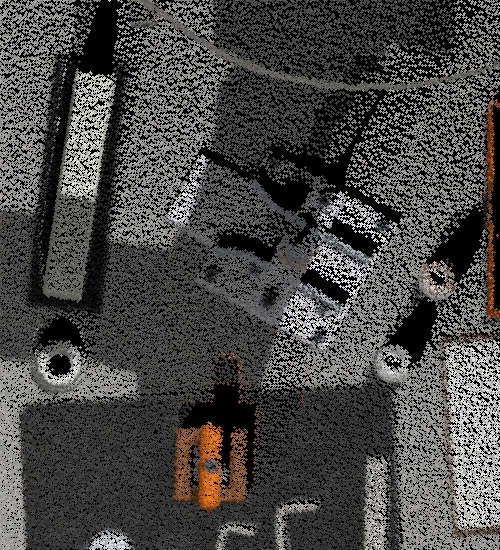

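```bash
cat > fit.py <<'E'
from h import *
from scipy.optimize import minimize, differential_evolution
P=np.load("cloud.npy")[:,:3]
s=r.get_state();T=Rot.from_euler("xyz",s["eef_rot"],degrees=True).as_matrix();print("tool axes",T.round(3).T.tolist())
def near(x,y,rad):return P[np.hypot(P[:,0]-x,P[:,1]-y)<rad]
# turntable
for x in np.arange(.36,.80,.04):
    q=P[(abs(P[:,0]-x)<.02)]
    print("x",round(x,2),[(round(y,2),round(float(q[abs(q[:,1]-y)<.01][:,2].max()),3)) for y in np.arange(0.,.24,.02) if (abs(q[:,1]-y)<.01).any()])
# block
b=P[(P[:,2]>.062)&(P[:,2]<.08)&(abs(P[:,0]-.42)<.06)&(P[:,1]>.1)&(P[:,1]<.34)]
print("block",cv2.minAreaRect(b[:,:2].astype(np.float32)*1000),np.median(b[:,2]))
p=P[(P[:,2]<.0055)&(P[:,2]>.002)&(abs(P[:,0]-.42)<.06)&(P[:,1]>.1)&(P[:,1]<.34)]
st=P[(P[:,2]>.040)&(P[:,2]<.05)&(abs(P[:,0]-.525)<.05)&(abs(P[:,1]-.455)<.05)]
print("stand",cv2.minAreaRect(st[:,:2].astype(np.float32)*1000))
h=P[(P[:,2]>.09)&(P[:,2]<.12)&(abs(P[:,0]-.525)<.05)&(abs(P[:,1]-.455)<.06)]
print("handle",cv2.minAreaRect(h[:,:2].astype(np.float32)*1000),np.median(h[:,2]))
# gate
g=near(.598,.2856,.16)
pl=g[(g[:,2]>.0065)&(g[:,2]<.0135)];gr=g[(g[:,2]<.0035)];hi=g[(g[:,2]>.02)&(g[:,2]<.2)]
def inside(q,v):
    c,s_=np.cos(v[2]),np.sin(v[2]);d=q[:,:2]-v[:2]
    x=d[:,0]*c+d[:,1]*s_;y=-d[:,0]*s_+d[:,1]*c
    a=np.maximum(abs(x)-.06,abs(y)-.06)
    t=np.maximum(np.maximum(-.105-x,x),abs(y)-.03)
    return np.minimum(a,t)  # <0 inside
def cost(v):
    a=inside(pl,v);b_=inside(gr,v);c_=inside(hi,v)
    return np.clip(a,0,.01).sum()+np.clip(-b_,0,.01).sum()+np.clip(c_,0,.01).sum()
o=differential_evolution(cost,[(.56,.64),(.25,.32),(.3,.8)],seed=1,maxiter=60,tol=1e-6)
print("gate",o.x,np.degrees(o.x[2]),o.fun,len(pl),len(gr),len(hi))
sc=near(.598,.2856,.04);sc=sc[sc[:,2]>.135]
for z in np.arange(.135,.175,.005):
    k=sc[(sc[:,2]>z)&(sc[:,2]<z+.005)]
    if len(k):print("screw z",round(z,3),len(k),k.min(0).round(4),k.max(0).round(4),k.mean(0).round(4))
for n,x,y in(("die",.405,.377),("va",.67,.373),("vb",.705,.306)):
    k=near(x,y,.03);k=k[k[:,2]>.02];print(n,cv2.minEnclosingCircle(k[:,:2].astype(np.float32)*1000))
E
python3 fit.py
```

```text
tool axes [[-0.0, -0.0, -1.0], [-1.0, -0.0, 0.0], [-0.0, 1.0, -0.0]]
x 0.36 [(np.float64(0.0), 0.015), (np.float64(0.02), 0.015), (np.float64(0.04), 0.015), (np.float64(0.06), 0.015), (np.float64(0.08), 0.014), (np.float64(0.1), 0.016), (np.float64(0.12), 0.016), (np.float64(0.14), 0.014), (np.float64(0.16), 0.015), (np.float64(0.18), 0.015), (np.float64(0.2), 0.016), (np.float64(0.22), 0.015)]
x 0.4 [(np.float64(0.0), 0.188), (np.float64(0.02), 0.187), (np.float64(0.04), 0.004), (np.float64(0.06), 0.005), (np.float64(0.08), 0.004), (np.float64(0.1), 0.004), (np.float64(0.12), 0.005), (np.float64(0.14), 0.072), (np.float64(0.16), 0.07), (np.float64(0.18), 0.072), (np.float64(0.2), 0.072), (np.float64(0.22), 0.073)]
x 0.44 [(np.float64(0.0), 0.189), (np.float64(0.02), 0.189), (np.float64(0.04), 0.188), (np.float64(0.06), 0.187), (np.float64(0.08), 0.174), (np.float64(0.1), 0.002), (np.float64(0.12), 0.004), (np.float64(0.14), 0.074), (np.float64(0.16), 0.074), (np.float64(0.18), 0.074), (np.float64(0.2), 0.074), (np.float64(0.22), 0.073)]
x 0.48 [(np.float64(0.0), 0.243), (np.float64(
[... 3366 characters left out ...]
z 0.135 10 [0.5845 0.2821 0.1381] [0.608  0.294  0.1397] [0.5931 0.2902 0.1391]
screw z 0.14 135 [0.5826 0.2682 0.1401] [0.6108 0.2959 0.145 ] [0.5947 0.2855 0.1424]
screw z 0.145 36 [0.5844 0.2722 0.145 ] [0.6049 0.2893 0.1499] [0.5948 0.2842 0.1476]
screw z 0.15 38 [0.5885 0.2733 0.1504] [0.605  0.2897 0.155 ] [0.5952 0.2842 0.1524]
screw z 0.155 55 [0.5901 0.2759 0.1551] [0.6056 0.2886 0.16  ] [0.5961 0.2825 0.1574]
screw z 0.16 15 [0.5932 0.2775 0.16  ] [0.6016 0.2867 0.162 ] [0.5969 0.2818 0.1609]
die ((407.5821533203125, 371.08721923828125), 19.312397003173828)
va ((674.6920776367188, 370.21795654296875), 15.941761016845703)
vb ((711.811767578125, 303.1318054199219), 16.86922264099121)
```

```bash
cat > rim.py <<'E'
from h import *
from scipy.optimize import least_squares
P=np.load("cloud.npy")[:,:3]
q=P[(P[:,2]>.15)&(P[:,2]<.2)&(P[:,0]>.38)&(P[:,0]<.9)&(P[:,1]>-.1)]
# outermost y per x bin
e=[]
for x in np.arange(.40,.84,.01):
    k=q[abs(q[:,0]-x)<.005]; k=k[k[:,1]<.2]
    if len(k): e.append((x,np.percentile(k[:,1],99.5),k[:,2].min()))
e=np.array(e)
f=least_squares(lambda v:np.hypot(e[:,0]-v[0],e[:,1]-v[1])-v[2],[.65,-.1,.27],loss="soft_l1",f_scale=.003)
print(f.x, (f.fun*1000).round(1)); c=f.x
yaw=np.radians(30);ux=np.array([np.cos(yaw),np.sin(yaw)]);uy=np.array([-ux[1],ux[0]]);O=np.array([.597,.2805])
for hx in(-.09,-.1,-.104):
    for sx in(-.039,0,.039):
        p=O+ux*(hx+sx)-uy*.0965
        print(hx,sx,p.round(3),"clear",np.round(np.hypot(*(p-c[:2]))-c[2],4))
print(P[(P[:,2]>.06)&(P[:,2]<.26)&(P[:,1]>.0)&(P[:,1]<.2)&(P[:,0]>.5)][:,2].min())
E
python3 rim.py
```

```text
[ 0.65596851 -0.12866706  0.28159587] [ 0.6 -0.6 -1.1  0.8 -0.3  0.6  0.8  0.4 -0.2 -0.4 -0.6 -0.7 -1.   0.
  0.6  1.   0.7  0.3  1.6  0.2 -0.1 -1.   0.1 -0.4 -0.3 -0.5 -1.4 -0.8
 -0.3  0.4 -0.7 -0.7  0.   0.3  0.6  1.   1.1  0.9  1.2  1.1 -1.  -0.4
 -0.5 -1.1]
-0.09 -0.039 [0.534 0.132] clear 0.0068
-0.09 0 [0.567 0.152] clear 0.0127
-0.09 0.039 [0.601 0.171] clear 0.0235
-0.1 -0.039 [0.525 0.127] clear 0.0061
-0.1 0 [0.559 0.147] clear 0.0107
-0.1 0.039 [0.592 0.166] clear 0.0203
-0.104 -0.039 [0.521 0.125] clear 0.0059
-0.104 0 [0.555 0.145] clear 0.01
-0.104 0.039 [0.589 0.164] clear 0.0191
0.060150235775991164
```

Call:
{"api": "arm_command", "payload": {"plan": [{"dx": -1},{"dx": -1},{"dx": -1},{"dx": -1},{"dx": -1},{"dx": -0.5,"dz": 0.5},{"dy": 0.3,"dz": 1},{"dy": 0.3,"dz": 1},{"dy": 0.3,"dz": 1},{"dy": 0.3,"dz": 1},{"dy": 0.3,"dz": 1},{"dy": 0.3,"dz": 1},{"dy": 0.3,"dz": 1},{"dy": 0.3,"dz": 1},{"dy": 0.3,"dz": 1},{"dy": 0.3,"dz": 1},{"dy": 0.3,"dz": 1},{"dy": 0}], "fingers": -1, "force": 40}}

```text
schema error: expected keys dx, dy, dz, wx, wy, wz
```

Call:
{"api": "arm_command", "payload": {"plan": [{"dx": -1,"dy": 0,"dz": 0,"wx": 0,"wy": 0,"wz": 0},{"dx": -1,"dy": 0,"dz": 0,"wx": 0,"wy": 0,"wz": 0},{"dx": -1,"dy": 0,"dz": 0,"wx": 0,"wy": 0,"wz": 0},{"dx": -1,"dy": 0,"dz": 0,"wx": 0,"wy": 0,"wz": 0},{"dx": -1,"dy": 0,"dz": 0,"wx": 0,"wy": 0,"wz": 0},{"dx": -0.5,"dy": 0.3,"dz": 0.5,"wx": 0,"wy": 0,"wz": 0},{"dx": 0,"dy": 0.3,"dz": 1,"wx": 0,"wy": 0,"wz": 0},{"dx": 0,"dy": 0.3,"dz": 1,"wx": 0,"wy": 0,"wz": 0},{"dx": 0,"dy": 0.3,"dz": 1,"wx": 0,"wy": 0,"wz": 0},{"dx": 0,"dy": 0.3,"dz": 1,"wx": 0,"wy": 0,"wz": 0},{"dx": 0,"dy": 0.3,"dz": 1,"wx": 0,"wy": 0,"wz": 0},{"dx": 0,"dy": 0.3,"dz": 1,"wx": 0,"wy": 0,"wz": 0},{"dx": 0,"dy": 0.3,"dz": 1,"wx": 0,"wy": 0,"wz": 0},{"dx": 0,"dy": 0.3,"dz": 1,"wx": 0,"wy": 0,"wz": 0},{"dx": 0,"dy": 0.3,"dz": 1,"wx": 0,"wy": 0,"wz": 0},{"dx": 0,"dy": 0.3,"dz": 1,"wx": 0,"wy": 0,"wz": 0},{"dx": 0,"dy": 0.3,"dz": 1,"wx": 0,"wy": 0,"wz": 0},{"dx": 0,"dy": 0,"dz": 0,"wx": 0,"wy": 0,"wz": 0}], "fingers": -1, "force": 40}}

```text
time_s: 3.45
tcp_pos: [0.5943, 0.2432, 0.3496]
eef_rot: [73.2, 89.7, 163.0]
contact_force: [0.5, -0.5, 0.3]
gripper_width: 0.0876
```

```bash
cat > go.py <<'E'
from h import *
import sys
def pose():
    s=r.get_state();T=Rot.from_euler("xyz",s["eef_rot"],degrees=True).as_matrix()
    psi=np.degrees(np.arctan2(-T[0,2],T[1,2]));return s,T,psi
def rep():
    s,T,psi=pose()
    print("t",round(s["time_s"],2),"tcp",s["tcp_pos"].round(4),"psi",round(psi,2),"tilt",np.degrees(np.arccos(-T[2,0])).round(2),"w",round(s["gripper_width"],4),"F",s["contact_force"].round(1),"M",s["moment"].round(3),"j",s["joints"].round(1))
def need(tgt,psi_t=None):
    "units (of 0.02 m along tool axes now / 0.08 rad) to reach target"
    s,T,psi=pose();d=(np.array(tgt)-s["tcp_pos"])@T/0.02
    print("need dx,dy,dz",d.round(3),"| world d",((np.array(tgt)-s["tcp_pos"])*1000).round(1),end=" ")
    # corrective rotation to straight-down with psi_t
    p=np.radians(psi if psi_t is None else psi_t)
    Tt=np.array([[0,-np.cos(p),-np.sin(p)],[0,-np.sin(p),np.cos(p)],[-1,0,0]])
    print("w",(Rot.from_matrix(T.T@Tt).as_rotvec()/0.08).round(3))
E
python3 - <<'E'
from go import *
rep()
m=r.camera_model("wrist");im,d=r.capture("wrist");save("b_wrist",im);np.savez("b_wrist.npz",im=im,d=d)
print(proj(m,[[.597,.2805,.161],[.597,.2805,.143]]))
for n in("screw_head",):print(r.spot_point("wrist",n))
E
```

```text
t 3.45 tcp [0.5943 0.2432 0.3496] psi -0.21 tilt 0.33 w 0.0876 F [ 0.5 -0.5  0.3] M [-0.058 -0.009 -0.068] j [ 39.5  15.    7.2  -0.3 -82.4 -39.6]
[[244.9212486  202.1791648 ]
 [245.03235802 197.45572657]]
[{'centre': [245.7, 197.8], 'score': 0.73}]
```

View pics/b_wrist.png

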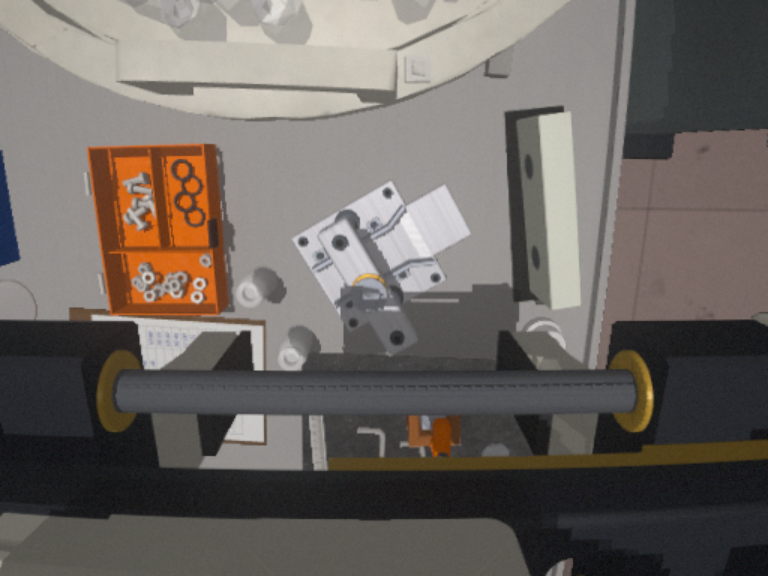

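```bash
cat > gw.py <<'E'
from h import *
a=np.load("b_wrist.npz");im=a["im"];d=a["d"]
# recompute camera model at same pose (arm held)
m=r.camera_model("wrist")
c=im[150:250,190:300];cv2.imwrite("pics/b_crop.png",cv2.resize(c[:,:,::-1],None,fx=7,fy=6,interpolation=cv2.INTER_CUBIC))
v,u=np.nonzero(d>0);P=unproj(m,np.c_[u,v],d[v,u])
n=np.hypot(P[:,0]-.597,P[:,1]-.2805)<.03
for lo,hi in((.123,.129),(.138,.146),(.155,.17)):
    k=P[n&(P[:,2]>lo)&(P[:,2]<hi)];print(lo,len(k),k.mean(0).round(4) if len(k) else "",k.min(0).round(4),k.max(0).round(4))
    if lo>.13:print(cv2.minAreaRect(k[:,:2].astype(np.float32)*1000))
E
python3 gw.py
```

```text
0.123 569 [0.5952 0.2784 0.1263] [0.5721 0.2507 0.1232] [0.6206 0.3098 0.129 ]
0.138 279 [0.5971 0.2747 0.1427] [0.5838 0.2632 0.1397] [0.6107 0.2915 0.1458]
((597.166748046875, 277.33795166015625), (28.276519775390625, 26.9093074798584), 89.47784423828125)
0.155 147 [0.5972 0.2764 0.1586] [0.5898 0.2691 0.1551] [0.6045 0.2845 0.162 ]
((597.1470336914062, 277.2173767089844), (13.992585182189941, 13.730464935302734), 78.16901397705078)
```

View pics/b_crop.png

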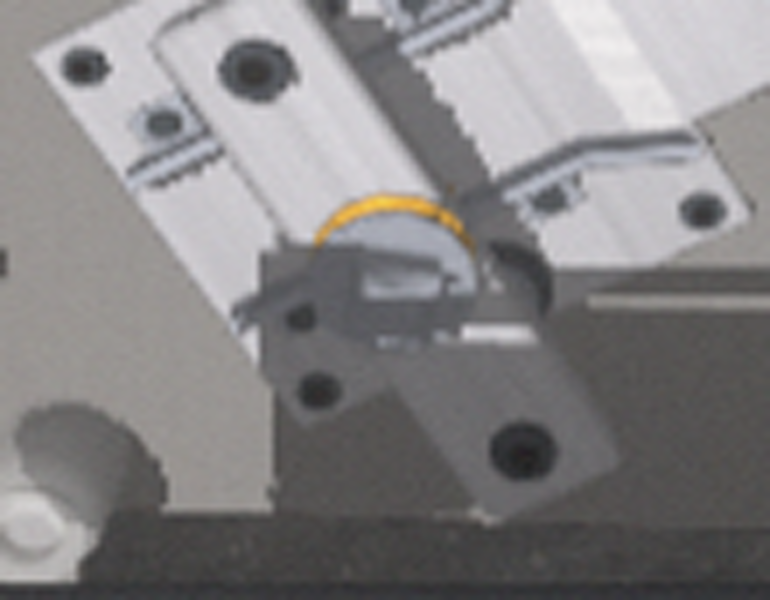

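The wrist view agrees with the estimate: the screw is at about (0.597, 0.279) and the block is at px (550,210). Next I'll refine the block and go to grasp it.

```bash
python3 - <<'E'
from go import *
a=np.load("b_wrist.npz");d=a["d"];m=r.camera_model("wrist")
v,u=np.nonzero(d>0);P=unproj(m,np.c_[u,v],d[v,u])
b=P[(P[:,2]>.064)&(P[:,2]<.077)&(abs(P[:,0]-.42)<.06)&(P[:,1]>.12)&(P[:,1]<.335)]
print(cv2.minAreaRect(b[:,:2].astype(np.float32)*1000),np.median(b[:,2]))
need([.4275,.2017,.15],8.5)
E
```

```text
((422.9211120605469, 224.68118286132812), (31.07901382446289, 179.64662170410156), 9.152585983276367) 0.07072367634296392
need dx,dy,dz [10.035  8.312 -2.008] | world d [-167.5  -39.3 -199.9] w [-1.908  0.016 -0.065]
```

Call:
{"api": "arm_command", "payload": {"plan": [{"dx": 0.2,"dy": 0.92,"dz": -0.2,"wx": -0.25,"wy": 0,"wz": 0},{"dx": 0.3,"dy": 0.92,"dz": -0.2,"wx": -0.25,"wy": 0,"wz": 0},{"dx": 0.5,"dy": 0.92,"dz": -0.2,"wx": -0.25,"wy": 0,"wz": 0},{"dx": 0.6,"dy": 0.92,"dz": -0.2,"wx": -0.25,"wy": 0,"wz": 0},{"dx": 0.8,"dy": 0.92,"dz": -0.2,"wx": -0.25,"wy": 0,"wz": 0},{"dx": 0.8,"dy": 0.92,"dz": -0.25,"wx": -0.25,"wy": 0,"wz": 0},{"dx": 0.8,"dy": 0.92,"dz": -0.3,"wx": -0.25,"wy": 0,"wz": 0},{"dx": 0.9,"dy": 0.92,"dz": -0.35,"wx": -0.2,"wy": 0,"wz": -0.05},{"dx": 1,"dy": 0.92,"dz": -0.4,"wx": 0,"wy": 0,"wz": 0},{"dx": 1,"dy": 0,"dz": 0,"wx": 0,"wy": 0,"wz": 0},{"dx": 1,"dy": 0,"dz": 0,"wx": 0,"wy": 0,"wz": 0},{"dx": 0.8,"dy": 0,"dz": 0,"wx": 0,"wy": 0,"wz": 0},{"dx": 0,"dy": 0,"dz": 0,"wx": 0,"wy": 0,"wz": 0}]}}

```text
time_s: 4.63
tcp_pos: [0.4267, 0.1697, 0.1694]
eef_rot: [-44.2, 89.7, 54.3]
contact_force: [-1.3, 0.3, 0.2]
gripper_width: 0.0875
```

```bash
python3 - <<'E'
from go import *
rep();need([.4273,.2003,.047],8.8)
E
```

```text
t 4.63 tcp [0.4267 0.1697 0.1694] psi 8.55 tilt 0.3 w 0.0875 F [-1.3  0.3  0.2] M [-0.078  0.174  0.021] j [ 46.3   3.2 -31.3  -0.1 -55.2 -37.8]
need dx,dy,dz [ 6.125 -0.237  1.486] | world d [   0.6   30.6 -122.4] w [-0.055  0.047  0.046]
```

Call:
{"api": "arm_command", "payload": {"plan": [{"dx": 0.5,"dy": -0.12,"dz": 0.75,"wx": -0.03,"wy": 0.05,"wz": 0.05},{"dx": 0.8,"dy": -0.12,"dz": 0.75,"wx": -0.03,"wy": 0,"wz": 0},{"dx": 1,"dy": 0,"dz": 0,"wx": 0,"wy": 0,"wz": 0},{"dx": 1,"dy": 0,"dz": 0,"wx": 0,"wy": 0,"wz": 0},{"dx": 1,"dy": 0,"dz": 0,"wx": 0,"wy": 0,"wz": 0},{"dx": 0.9,"dy": 0,"dz": 0,"wx": 0,"wy": 0,"wz": 0},{"dx": 0.5,"dy": 0,"dz": 0,"wx": 0,"wy": 0,"wz": 0},{"dx": 0,"dy": 0,"dz": 0,"wx": 0,"wy": 0,"wz": 0}]}}

```text
time_s: 5.3
tcp_pos: [0.4331, 0.2011, 0.0588]
eef_rot: [-67.8, 89.4, 30.8]
contact_force: [-0.1, -0.1, -0.5]
gripper_width: 0.0877
```

```bash
python3 - <<'E'
from go import *
rep();need([.4273,.2003,.047],8.8)
E
```

```text
t 5.3 tcp [0.4331 0.2011 0.0588] psi 8.6 tilt 0.58 w 0.0877 F [-0.1 -0.1 -0.5] M [-0.047  0.044  0.018] j [ 48.7  13.4 -37.4   0.3 -38.7 -40.4]
need dx,dy,dz [0.586 0.298 0.002] | world d [ -5.8  -0.8 -11.8] w [-0.044  0.047  0.117]
```

Call:
{"api": "arm_command", "payload": {"plan": [{"dx": 0.4,"dy": 0.3,"dz": 0,"wx": -0.04,"wy": 0.05,"wz": 0.12},{"dx": 0.2,"dy": 0,"dz": 0,"wx": 0,"wy": 0,"wz": 0},{"dx": 0,"dy": 0,"dz": 0,"wx": 0,"wy": 0,"wz": 0}]}}

```text
time_s: 5.55
tcp_pos: [0.4284, 0.2006, 0.048]
eef_rot: [-65.2, 89.9, 33.6]
contact_force: [0.3, 0.4, 0.4]
gripper_width: 0.0875
```

```bash
python3 - <<'E'
from go import *
rep();need([.4273,.2003,.047],8.8)
E
```

```text
t 5.55 tcp [0.4284 0.2006 0.048 ] psi 8.75 tilt 0.06 w 0.0875 F [0.3 0.4 0.4] M [-0.038  0.065  0.034] j [ 49.   14.3 -38.    0.  -37.6 -40.3]
need dx,dy,dz [ 0.049  0.055 -0.005] | world d [-1.1 -0.3 -1. ] w [-0.011  0.006  0.012]
```

Close the fingers on the block.

Call:
{"api": "arm_command", "payload": {"plan": [{"dx": 0,"dy": 0.05,"dz": 0,"wx": 0,"wy": 0,"wz": 0},{"dx": 0,"dy": 0,"dz": 0,"wx": 0,"wy": 0,"wz": 0},{"dx": 0,"dy": 0,"dz": 0,"wx": 0,"wy": 0,"wz": 0},{"dx": 0,"dy": 0,"dz": 0,"wx": 0,"wy": 0,"wz": 0},{"dx": 0,"dy": 0,"dz": 0,"wx": 0,"wy": 0,"wz": 0},{"dx": 0,"dy": 0,"dz": 0,"wx": 0,"wy": 0,"wz": 0}], "fingers": 1, "force": 50}}

```text
time_s: 6.05
tcp_pos: [0.4286, 0.2017, 0.0507]
eef_rot: [-56.3, 89.7, 42.4]
contact_force: [-0.0, 0.6, -1.0]
gripper_width: 0.0529
```

```bash
python3 - <<'E'
from go import *
rep()
E
```

```text
t 6.05 tcp [0.4286 0.2017 0.0507] psi 8.79 tilt 0.34 w 0.0529 F [-0.   0.6 -1. ] M [-0.027  0.03   0.047] j [ 49.1  13.9 -38.    0.1 -37.7 -40.4]
```

Call:
{"api": "arm_command", "payload": {"plan": [{"dx": 0.1,"dy": 0,"dz": 0,"wx": 0,"wy": 0,"wz": 0},{"dx": 0,"dy": 0,"dz": 0,"wx": 0,"wy": 0,"wz": 0},{"dx": 0,"dy": 0,"dz": 0,"wx": 0,"wy": 0,"wz": 0},{"dx": 0,"dy": 0,"dz": 0,"wx": 0,"wy": 0,"wz": 0},{"dx": 0,"dy": 0,"dz": 0,"wx": 0,"wy": 0,"wz": 0}]}}

```text
time_s: 6.47
tcp_pos: [0.4284, 0.2016, 0.0487]
eef_rot: [-55.5, 89.7, 43.2]
contact_force: [-0.2, -0.9, 0.8]
gripper_width: 0.0298
```

```bash
python3 - <<'E'
from go import *
rep()
E
```

```text
t 6.47 tcp [0.4284 0.2016 0.0487] psi 8.8 tilt 0.32 w 0.0298 F [-0.2 -0.9  0.8] M [0.06  0.105 0.114] j [ 49.1  14.1 -38.1   0.1 -37.4 -40.4]
```

Call:
{"api": "arm_command", "payload": {"plan": [{"dx": -0.8,"dy": 0,"dz": 0,"wx": 0,"wy": 0,"wz": 0},{"dx": -0.8,"dy": 0,"dz": 0,"wx": 0,"wy": 0,"wz": 0},{"dx": -0.5,"dy": 0,"dz": -0.5,"wx": 0.5,"wy": 0,"wz": 0},{"dx": 0,"dy": 0,"dz": -0.5,"wx": 1,"wy": 0,"wz": 0},{"dx": 0,"dy": 0,"dz": -0.3,"wx": 1,"wy": 0,"wz": 0},{"dx": 0,"dy": 0.1,"dz": 0,"wx": 1,"wy": 0,"wz": 0},{"dx": 0,"dy": 0.1,"dz": 0,"wx": 1,"wy": 0,"wz": 0},{"dx": 0,"dy": 0.1,"dz": 0,"wx": 1,"wy": 0,"wz": 0},{"dx": 0,"dy": 0,"dz": 0,"wx": 1,"wy": 0,"wz": 0},{"dx": 0,"dy": 0,"dz": 0,"wx": 1,"wy": 0,"wz": 0},{"dx": 0,"dy": 0,"dz": 0,"wx": 1,"wy": 0,"wz": 0},{"dx": 0,"dy": 0,"dz": 0,"wx": 1,"wy": 0,"wz": 0},{"dx": 0,"dy": 0,"dz": 0,"wx": 1,"wy": 0,"wz": 0},{"dx": 0,"dy": 0,"dz": 0,"wx": 1,"wy": 0,"wz": 0},{"dx": 0,"dy": 0,"dz": 0,"wx": 1,"wy": 0,"wz": 0},{"dx": 0,"dy": 0,"dz": 0,"wx": 1,"wy": 0,"wz": 0},{"dx": 0,"dy": 0,"dz": 0,"wx": 0.5,"wy": 0,"wz": 0},{"dx": 0,"dy": 0,"dz": 0,"wx": 0,"wy": 0,"wz": 0}]}}

```text
time_s: 7.97
tcp_pos: [0.4151, 0.1712, 0.0812]
eef_rot: [169.0, 89.0, -159.8]
contact_force: [-0.0, 0.0, -5.3]
gripper_width: 0.0296
```

```bash
python3 - <<'E'
from go import *
rep();need([.4138,.1762,.085],-60)
im,d=r.capture("side");save("c_side",im[40:300,150:450],2.4)
E
```

```text
t 7.97 tcp [0.4151 0.1712 0.0812] psi -58.84 tilt 0.96 w 0.0296 F [-0.   0.  -5.3] M [-0.032 -0.017  0.011] j [  47.3    9.7  -37.8   -0.6  -43.3 -105.7]
need dx,dy,dz [-0.19   0.247  0.07 ] | world d [-1.3  5.   3.8] w [ 0.253 -0.206 -0.038]
```

View pics/c_side.png

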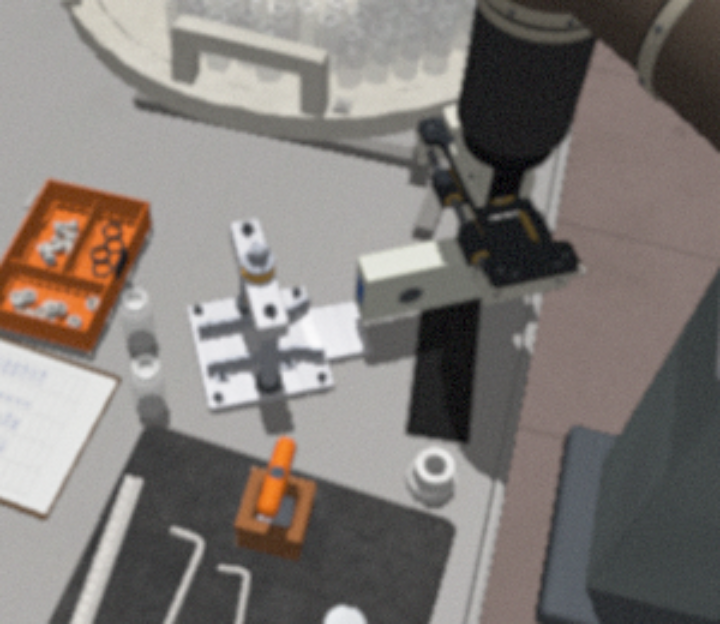

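Call:
{"api": "arm_command", "payload": {"plan": [{"dx": 0.4,"dy": 0.25,"dz": 0,"wx": 0.25,"wy": -0.2,"wz": -0.04},{"dx": 0.4,"dy": 0,"dz": 0,"wx": 0,"wy": 0,"wz": 0},{"dx": 0.2,"dy": 0,"dz": 0,"wx": 0,"wy": 0,"wz": 0},{"dx": 0,"dy": 0,"dz": 0,"wx": 0,"wy": 0,"wz": 0}]}}

```text
time_s: 8.35
tcp_pos: [0.4114, 0.1746, 0.0593]
eef_rot: [-171.6, 89.8, -141.1]
contact_force: [0.6, 0.1, -5.3]
gripper_width: 0.0299
```

```bash
python3 - <<'E'
from go import *
rep();need([.4138,.1762,.0580],-60)
E
```

```text
t 8.35 tcp [0.4114 0.1746 0.0593] psi -59.53 tilt 0.16 w 0.0299 F [ 0.6  0.1 -5.3] M [-0.107  0.064 -0.059] j [  48.4   11.1  -40.3   -0.   -38.7 -107.9]
need dx,dy,dz [0.063 0.009 0.142] | world d [ 2.4  1.6 -1.3] w [ 0.104 -0.035  0.005]
```

Call:
{"api": "arm_command", "payload": {"plan": [{"dx": 0,"dy": 0,"dz": 0.6,"wx": 0.1,"wy": -0.03,"wz": 0},{"dx": 0,"dy": 0,"dz": 0.7,"wx": 0,"wy": 0,"wz": 0},{"dx": 0,"dy": 0,"dz": 0.7,"wx": 0,"wy": 0,"wz": 0},{"dx": 0,"dy": 0,"dz": 0.3,"wx": 0,"wy": 0,"wz": 0},{"dx": 0,"dy": 0,"dz": 0,"wx": 0,"wy": 0,"wz": 0}]}}

```text
time_s: 8.77
tcp_pos: [0.4535, 0.1981, 0.0586]
eef_rot: [-161.7, 89.8, -131.5]
contact_force: [0.7, 0.5, -4.8]
gripper_width: 0.0296
```

```bash
python3 - <<'E'
from go import *
rep();need([.4138+.0953,.1762+.055,.0575],-60)
im,d=r.capture("wrist");save("d_wrist",im)
im,d=r.capture("side");save("d_side",im[40:300,150:450],2.4)
E
```

```text
t 8.77 tcp [0.4535 0.1981 0.0586] psi -59.76 tilt 0.21 w 0.0296 F [ 0.7  0.5 -4.8] M [-0.027  0.008 -0.005] j [  46.4   15.2  -34.5    0.   -40.5 -106.2]
need dx,dy,dz [0.045 0.028 3.234] | world d [55.6 33.1 -1.1] w [ 0.053 -0.043  0.014]
```

View pics/d_wrist.png

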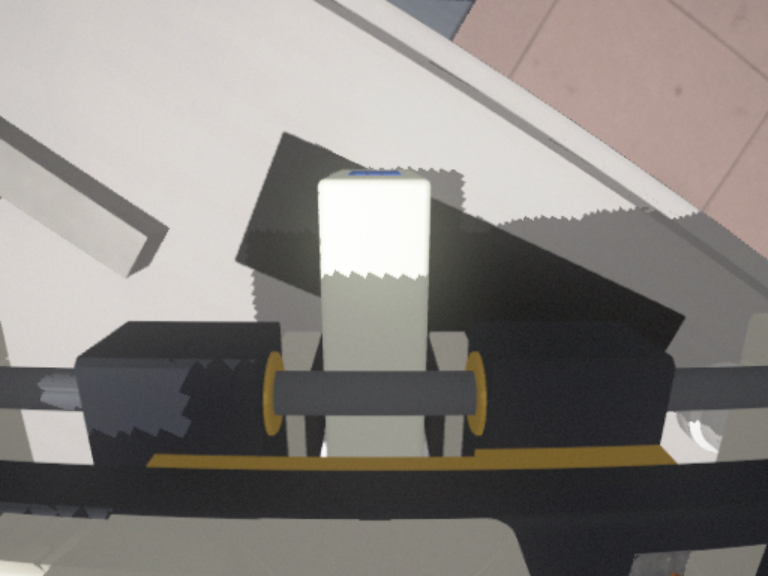

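View pics/d_side.png

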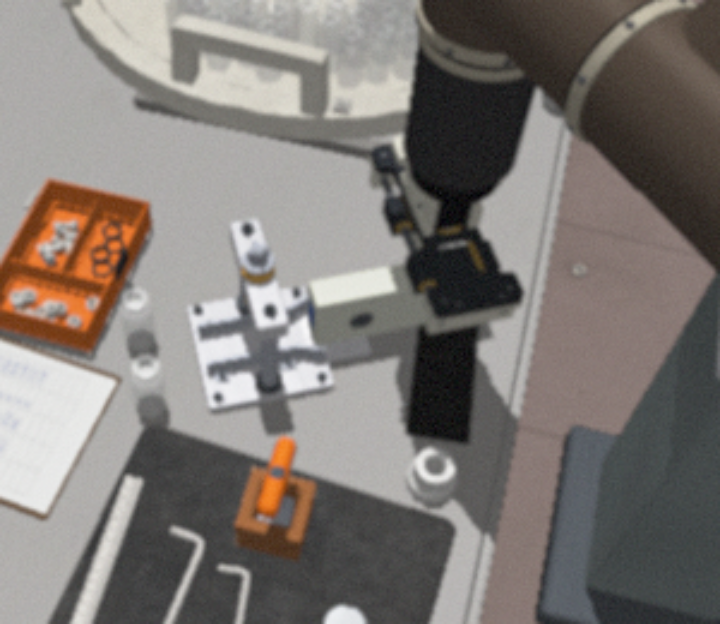

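Call:
{"api": "arm_command", "payload": {"plan": [{"dx": 0.02,"dy": 0.03,"dz": 0.6,"wx": 0.05,"wy": -0.04,"wz": 0},{"dx": 0,"dy": 0,"dz": 0.6,"wx": 0,"wy": 0,"wz": 0},{"dx": 0,"dy": 0,"dz": 0.5,"wx": 0,"wy": 0,"wz": 0},{"dx": 0,"dy": 0,"dz": 0.2,"wx": 0,"wy": 0,"wz": 0}]}}

```text
time_s: 9.2
tcp_pos: [0.4843, 0.216, 0.0579]
eef_rot: [-162.3, 89.8, -132.3]
contact_force: [0.1, -0.7, -5.5]
gripper_width: 0.0293
```

```bash
python3 - <<'E'
from go import *
rep();need([.4138+.0953,.1762+.055,.0575],-60)
E
```

```text
t 9.2 tcp [0.4843 0.216  0.0579] psi -60.02 tilt 0.21 w 0.0293 F [ 0.1 -0.7 -5.5] M [ 0.029 -0.08   0.005] j [  45.2   18.1  -30.1    0.   -42.  -105.3]
need dx,dy,dz [0.017 0.039 1.453] | world d [24.8 15.2 -0.4] w [-0.005 -0.043  0.014]
```

Call:
{"api": "arm_command", "payload": {"plan": [{"dx": 0,"dy": 0.03,"dz": 0.5,"wx": 0,"wy": -0.04,"wz": 0},{"dx": 0,"dy": 0,"dz": 0.5,"wx": 0,"wy": 0,"wz": 0},{"dx": 0,"dy": 0,"dz": 0.35,"wx": 0,"wy": 0,"wz": 0},{"dx": 0,"dy": 0,"dz": 0.1,"wx": 0,"wy": 0,"wz": 0},{"dx": 0,"dy": 0,"dz": 0,"wx": 0,"wy": 0,"wz": 0}]}}

```text
time_s: 9.62
tcp_pos: [0.5128, 0.2332, 0.0574]
eef_rot: [-101.5, 89.9, -71.5]
contact_force: [0.2, 0.1, -5.5]
gripper_width: 0.0293
```

```bash
python3 - <<'E'
from go import *
rep();need([.4138+.0953,.1762+.055,.0565],-60)
im,d=r.capture("side");save("e_side",im[40:300,150:450],2.4);np.savez("e_side.npz",im=im,d=d)
im,d=r.capture("scene");save("e_scene",im[120:320,160:400],3);np.savez("e_scene.npz",im=im,d=d)
E
```

```text
t 9.62 tcp [0.5128 0.2332 0.0574] psi -60.03 tilt 0.07 w 0.0293 F [ 0.2  0.1 -5.5] M [-0.098  0.061 -0.001] j [ 4.440e+01  2.060e+01 -2.610e+01  1.000e-01 -4.330e+01 -1.045e+02]
need dx,dy,dz [ 0.047  0.007 -0.208] | world d [-3.7 -2.  -0.9] w [-0.006 -0.003  0.015]
```

View pics/e_side.png

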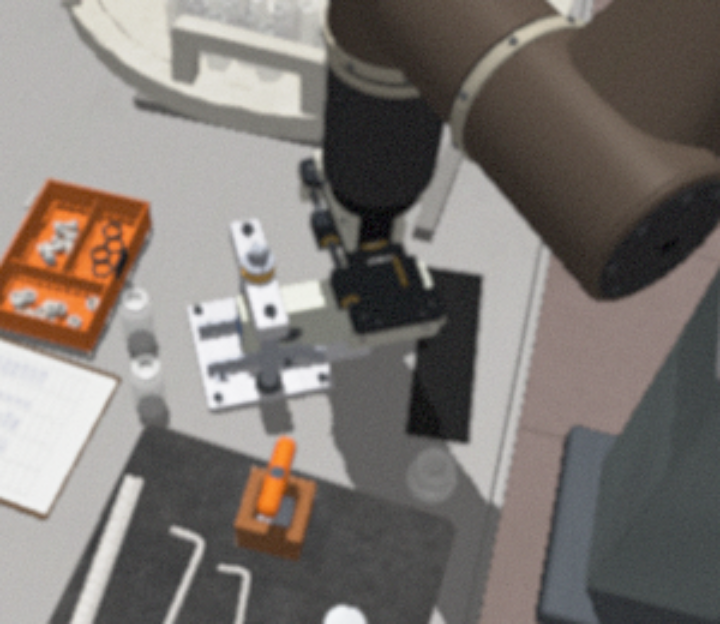

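View pics/e_scene.png

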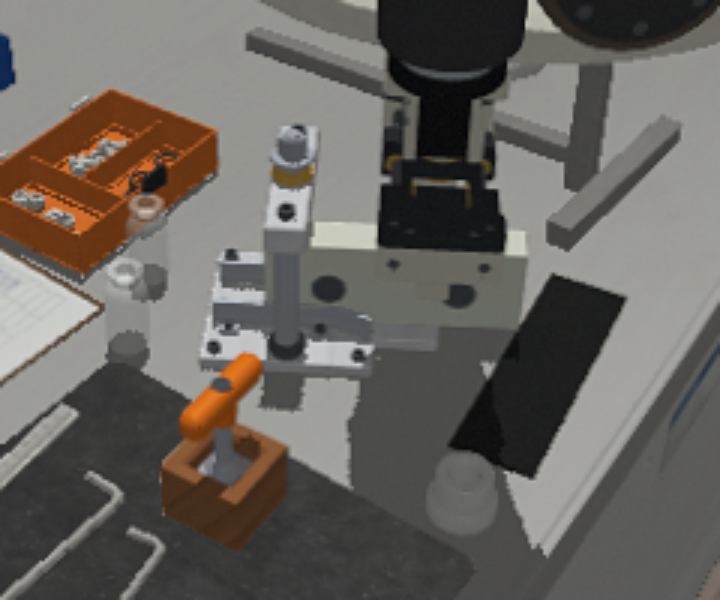

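Call:
{"api": "arm_command", "payload": {"plan": [{"dx": 0.05,"dy": 0,"dz": 0,"wx": 0,"wy": 0,"wz": 0},{"dx": 0.05,"dy": 0,"dz": 0,"wx": 0,"wy": 0,"wz": 0},{"dx": 0,"dy": 0,"dz": 0,"wx": 0,"wy": 0,"wz": 0}]}}

```text
time_s: 9.97
tcp_pos: [0.5117, 0.2324, 0.0561]
eef_rot: [-84.7, 89.9, -54.7]
contact_force: [1.7, 0.4, -3.6]
gripper_width: 0.0299
```

```bash
python3 - <<'E'
from go import *
rep()
E
```

```text
t 9.97 tcp [0.5117 0.2324 0.0561] psi -60.01 tilt 0.07 w 0.0299 F [ 1.7  0.4 -3.6] M [-0.012 -0.335  0.028] j [ 4.440e+01  2.060e+01 -2.640e+01  1.000e-01 -4.300e+01 -1.045e+02]
```

Call:
{"api": "arm_command", "payload": {"plan": [{"dx": 0.04,"dy": 0,"dz": 0,"wx": 0,"wy": 0,"wz": 0},{"dx": 0,"dy": 0,"dz": 0,"wx": 0,"wy": 0,"wz": 0}]}}

```text
time_s: 10.13
tcp_pos: [0.5116, 0.2324, 0.056]
eef_rot: [-38.4, 89.9, -8.4]
contact_force: [0.8, 0.1, -4.3]
gripper_width: 0.0296
```

Call:
{"api": "arm_command", "payload": {"plan": [{"dx": 0,"dy": 0,"dz": 0,"wx": 0,"wy": 0,"wz": 0},{"dx": 0,"dy": 0,"dz": 0,"wx": 0,"wy": 0,"wz": 0},{"dx": 0,"dy": 0,"dz": 0,"wx": 0,"wy": 0,"wz": 0},{"dx": 0,"dy": 0,"dz": 0,"wx": 0,"wy": 0,"wz": 0},{"dx": -0.3,"dy": 0,"dz": 0,"wx": 0,"wy": 0,"wz": 0},{"dx": -0.7,"dy": 0,"dz": -0.2,"wx": 0,"wy": 0,"wz": 0},{"dx": -1,"dy": 0,"dz": -0.2,"wx": 0,"wy": 0,"wz": 0},{"dx": -1,"dy": 0,"dz": -0.3,"wx": 0,"wy": 0,"wz": 0},{"dx": -1,"dy": 0,"dz": -0.3,"wx": 0,"wy": 0,"wz": 0},{"dx": -1,"dy": 0,"dz": 0,"wx": 0,"wy": 0,"wz": 0},{"dx": -1,"dy": 0,"dz": 0,"wx": 0,"wy": 0,"wz": 0},{"dx": -1,"dy": 0,"dz": 0,"wx": 0,"wy": 0,"wz": 0},{"dx": -1,"dy": 0,"dz": 0,"wx": 0,"wy": 0,"wz": 0}], "fingers": 0}}

```text
time_s: 11.22
tcp_pos: [0.4924, 0.2211, 0.2237]
eef_rot: [-118.3, 89.8, -88.2]
contact_force: [0.0, 0.4, -0.1]
gripper_width: 0.0439
```

```bash
python3 - <<'E'
from go import *
rep()
im,d=r.capture("side");np.savez("f_side.npz",im=im,d=d);save("f_side",im[120:230,200:350],5)
im,d=r.capture("scene");np.savez("f_scene.npz",im=im,d=d);save("f_scene",im[130:260,200:360],5)
pts=[]
yaw=np.radians(30);ux=np.array([np.cos(yaw),np.sin(yaw)]);uy=np.array([-ux[1],ux[0]]);O=np.array([.597,.279])
for c in("side","scene"):
    a=np.load(f"f_{c}.npz");m=r.camera_model(c);d=a["d"];v,u=np.nonzero(d>0);P=unproj(m,np.c_[u,v],d[v,u])
    q=(P[:,:2]-O);x=q@ux;y=q@uy
    k=(P[:,2]>.068)&(P[:,2]<.088)&(x>-.2)&(x<-.015)&(abs(y)<.03)
    pts.append(np.c_[x,y,P[:,2]][k]);b=pts[-1]
    print(c,len(b),"gate-frame top rect",cv2.minAreaRect(b[:,:2].astype(np.float32)*1000),b.min(0).round(4),b.max(0).round(4),np.median(b[:,2]))
E
```

```text
t 11.22 tcp [0.4924 0.2211 0.2237] psi -59.95 tilt 0.16 w 0.0439 F [ 0.   0.4 -0.1] M [ 0.025 -0.153  0.012] j [ 4.510e+01  8.400e+00 -1.760e+01  1.000e-01 -6.410e+01 -1.051e+02]
side 799 gate-frame top rect ((-91.83010864257812, 3.610858917236328), (140.8303985595703, 33.32592010498047), 0.7553085088729858) [-0.1623 -0.0137  0.068 ] [-0.0216  0.0204  0.0811] 0.07654691086516668
scene 873 gate-frame top rect ((-87.81754302978516, 2.487677574157715), (145.2431640625, 35.56639099121094), 0.4558795690536499) [-0.1603 -0.0155  0.0681] [-0.0151  0.0202  0.0804] 0.07706880813292258
```

```bash
cat >> go.py <<'E'
def path(tgt,psi_t,n):
    "n rows straight in world, linear yaw; prints per-row tool units"
    s,T,psi=pose();D=(np.array(tgt)-s["tcp_pos"])/n;dp=(psi_t-psi)/n
    for i in range(n):
        p=np.radians(psi+dp*i)
        ty=np.array([-np.cos(p),-np.sin(p),0]);tz=np.array([-np.sin(p),np.cos(p),0])
        print(i,[round(x,2) for x in(-D[2]/.02,D@ty/.02,D@tz/.02,-np.radians(dp)/.08)])
E
python3 - <<'E'
from go import *
path([.597,.345,.215],0,14)
E
```

```text
0 [np.float64(0.04), np.float64(0.2), np.float64(0.54), np.float64(-0.93)]
1 [np.float64(0.04), np.float64(0.15), np.float64(0.55), np.float64(-0.93)]
2 [np.float64(0.04), np.float64(0.11), np.float64(0.56), np.float64(-0.93)]
3 [np.float64(0.04), np.float64(0.07), np.float64(0.57), np.float64(-0.93)]
4 [np.float64(0.04), np.float64(0.03), np.float64(0.57), np.float64(-0.93)]
5 [np.float64(0.04), np.float64(-0.01), np.float64(0.57), np.float64(-0.93)]
6 [np.float64(0.04), np.float64(-0.06), np.float64(0.57), np.float64(-0.93)]
7 [np.float64(0.04), np.float64(-0.1), np.float64(0.56), np.float64(-0.93)]
8 [np.float64(0.04), np.float64(-0.14), np.float64(0.55), np.float64(-0.93)]
9 [np.float64(0.04), np.float64(-0.18), np.float64(0.54), np.float64(-0.93)]
10 [np.float64(0.04), np.float64(-0.22), np.float64(0.53), np.float64(-0.93)]
11 [np.float64(0.04), np.float64(-0.26), np.float64(0.51), np.float64(-0.93)]
12 [np.float64(0.04), np.float64(-0.3), np.float64(0.49), np.float64(-0.93)]
13 [np.float64(0.04), np.float64(-0.33), np.float64(0.46), np.float64(-0.93)]
```

Call:
{"api": "arm_command", "payload": {"plan": [{"dx": 0,"dy": 0.2,"dz": 0.54,"wx": -0.93,"wy": 0,"wz": 0},{"dx": 0,"dy": 0.15,"dz": 0.55,"wx": -0.93,"wy": 0,"wz": 0},{"dx": 0,"dy": 0.1,"dz": 0.55,"wx": -0.93,"wy": 0,"wz": 0},{"dx": 0,"dy": 0.07,"dz": 0.57,"wx": -0.93,"wy": 0,"wz": 0},{"dx": 0,"dy": 0.03,"dz": 0.57,"wx": -0.93,"wy": 0,"wz": 0},{"dx": 0,"dy": 0,"dz": 0.57,"wx": -0.93,"wy": 0,"wz": 0},{"dx": 0,"dy": -0.06,"dz": 0.57,"wx": -0.93,"wy": 0,"wz": 0},{"dx": 0,"dy": -0.1,"dz": 0.56,"wx": -0.93,"wy": 0,"wz": 0},{"dx": 0.05,"dy": -0.14,"dz": 0.55,"wx": -0.93,"wy": 0,"wz": 0},{"dx": 0.1,"dy": -0.18,"dz": 0.54,"wx": -0.93,"wy": 0,"wz": 0},{"dx": 0.1,"dy": -0.22,"dz": 0.53,"wx": -0.93,"wy": 0,"wz": 0},{"dx": 0.1,"dy": -0.26,"dz": 0.51,"wx": -0.93,"wy": 0,"wz": 0},{"dx": 0.1,"dy": -0.3,"dz": 0.5,"wx": -0.93,"wy": 0,"wz": 0},{"dx": 0.1,"dy": -0.33,"dz": 0.46,"wx": -0.93,"wy": 0,"wz": 0},{"dx": 0,"dy": 0,"dz": 0,"wx": 0,"wy": 0,"wz": 0}]}}

```text
time_s: 12.57
tcp_pos: [0.5971, 0.3506, 0.2167]
eef_rot: [-65.8, 89.7, 26.8]
contact_force: [-0.2, -0.1, -0.6]
gripper_width: 0.0436
```

```bash
python3 - <<'E'
from go import *
rep()
m=r.camera_model("wrist");im,d=r.capture("wrist");save("g_wrist",im);np.savez("g_wrist.npz",im=im,d=d)
p=proj(m,[.597,.279,.15])[0];print(p);u,v=map(int,p)
c=im[max(0,v-50):v+50,u-60:u+60];cv2.imwrite("pics/g_crop.png",cv2.resize(c[:,:,::-1],None,fx=6,fy=6,interpolation=cv2.INTER_CUBIC))
print(max(0,v-50),u-60)
vv,uu=np.nonzero(d>0);P=unproj(m,np.c_[uu,vv],d[vv,uu])
n=np.hypot(P[:,0]-.597,P[:,1]-.279)<.022
for lo,hi in((.123,.129),(.138,.146),(.147,.153),(.153,.158),(.158,.166)):
    k=P[n&(P[:,2]>lo)&(P[:,2]<hi)]
    if len(k)>3:print(lo,len(k),k.mean(0).round(4),k.min(0).round(4),k.max(0).round(4),cv2.minAreaRect(k[:,:2].astype(np.float32)*1000))
E
```

```text
t 12.57 tcp [0.5971 0.3506 0.2167] psi 2.69 tilt 0.3 w 0.0436 F [-0.2 -0.1 -0.6] M [-0.049  0.033 -0.023] j [ 46.6  22.7   1.1   0.1 -68.1 -43.9]
[253.36253593  99.62292305]
49 193
0.123 816 [0.5989 0.2765 0.1263] [0.5767 0.2571 0.1231] [0.617  0.3009 0.1287] ((597.278564453125, 279.0970458984375), (28.199832916259766, 43.794395446777344), 30.22745704650879)
0.138 937 [0.5967 0.2802 0.1426] [0.5827 0.266  0.1405] [0.6108 0.2946 0.1447] ((596.7667846679688, 280.3702697753906), (27.8549747467041, 28.518531799316406), 2.34275221824646)
0.153 205 [0.5964 0.2805 0.1567] [0.5886 0.2721 0.1541] [0.6046 0.2885 0.158 ] ((596.6363525390625, 280.449462890625), (14.241692543029785, 14.0891695022583), 78.51566314697266)
0.158 301 [0.5968 0.2803 0.1599] [0.5904 0.274  0.158 ] [0.6028 0.2865 0.1625] ((596.6718139648438, 280.1902160644531), (11.943739891052246, 11.775257110595703), 81.06153106689453)
```

View pics/g_crop.png

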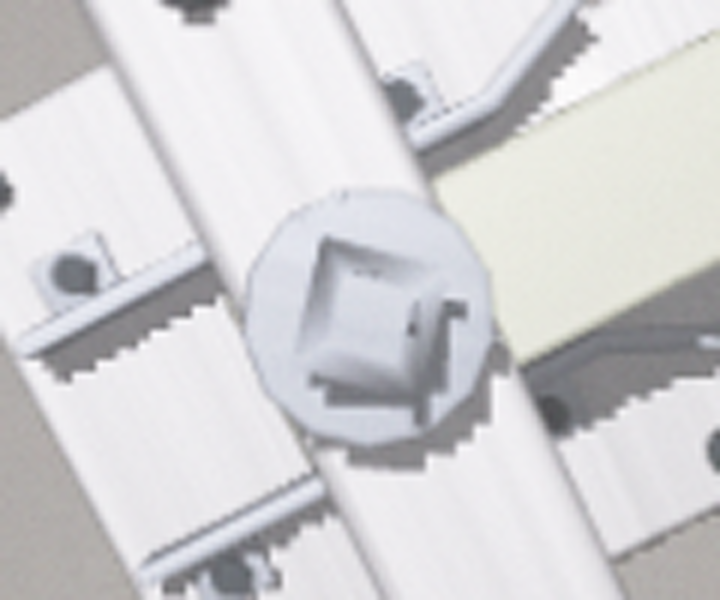

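Call:
{"api": "arm_command", "payload": {"plan": [{"dx": 0,"dy": 0.45,"dz": 0.95,"wx": 0.2,"wy": 0,"wz": 0},{"dx": 0,"dy": 0.45,"dz": 0.95,"wx": 0.2,"wy": 0,"wz": 0},{"dx": 0,"dy": 0.45,"dz": 0.95,"wx": 0,"wy": 0,"wz": 0},{"dx": 0,"dy": 0.45,"dz": 0.95,"wx": 0,"wy": 0,"wz": 0},{"dx": 0,"dy": 0.45,"dz": 0.95,"wx": 0,"wy": 0,"wz": 0},{"dx": 0,"dy": 0.45,"dz": 0.95,"wx": 0,"wy": 0,"wz": 0},{"dx": 0,"dy": 0.45,"dz": 0.95,"wx": 0,"wy": 0,"wz": 0},{"dx": 0,"dy": 0.45,"dz": 0.95,"wx": 0,"wy": 0,"wz": 0},{"dx": 0,"dy": 0,"dz": 0,"wx": 0,"wy": 0,"wz": 0}]}}

```text
time_s: 13.37
tcp_pos: [0.5183, 0.501, 0.2174]
eef_rot: [-78.9, 89.9, 10.0]
contact_force: [-0.0, 0.0, -0.3]
gripper_width: 0.0435
```

```bash
python3 - <<'E'
from go import *
rep()
m=r.camera_model("wrist");im,d=r.capture("wrist");save("i_wrist",im);np.savez("i_wrist.npz",im=im,d=d)
vv,uu=np.nonzero(d>0);P=unproj(m,np.c_[uu,vv],d[vv,uu])
n=(abs(P[:,0]-.528)<.05)&(abs(P[:,1]-.453)<.05)
for nm,lo,hi in(("stand",.040,.049),("handle",.095,.11)):
    k=P[n&(P[:,2]>lo)&(P[:,2]<hi)]
    if len(k)>3:print(nm,len(k),k.mean(0).round(4),cv2.minAreaRect(k[:,:2].astype(np.float32)*1000),k[:,:2].min(0),k[:,:2].max(0))
g=np.load("g_wrist.npz")["im"]
c=g[70:130,225:285];cv2.imwrite("pics/g_crop2.png",cv2.resize(c[:,:,::-1],None,fx=10,fy=10,interpolation=cv2.INTER_CUBIC))
E
```

```text
t 13.37 tcp [0.5183 0.501  0.2174] psi -1.1 tilt 0.09 w 0.0435 F [-0.   0.  -0.3] M [-0.01  -0.038 -0.019] j [ 59.5  25.4   5.5   0.1 -70.  -60.6]
stand 1742 [0.5272 0.452  0.0463] ((527.9232177734375, 452.8451843261719), (56.40663528442383, 56.637943267822266), 2.0615899562835693) [0.49908478 0.42409357] [0.55685509 0.48200008]
handle 1702 [0.5277 0.451  0.1052] ((527.957763671875, 452.1016540527344), (17.195262908935547, 68.54638671875), 1.575406789779663) [0.5187153  0.41789015] [0.53720394 0.4862899 ]
```

View pics/i_wrist.png

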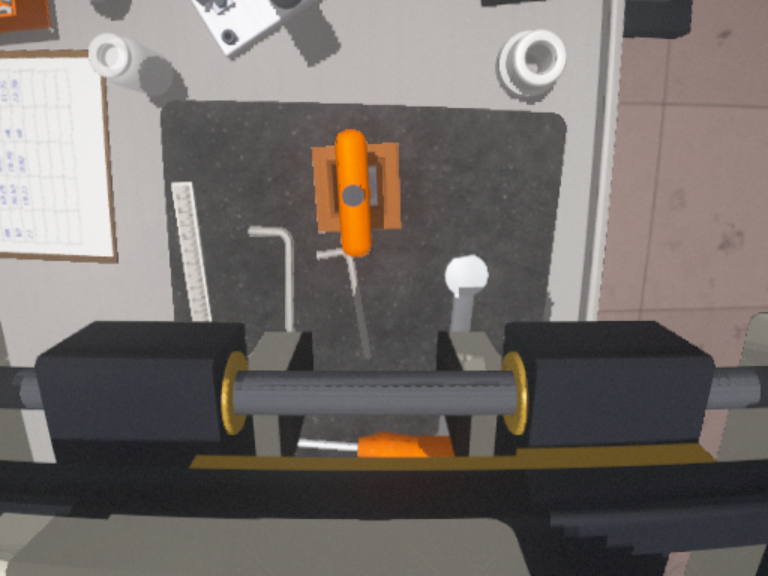

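View pics/g_crop2.png

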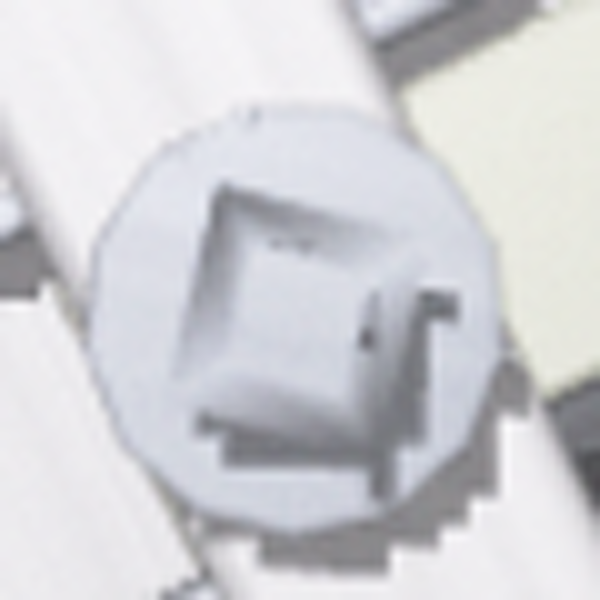

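Call:
{"api": "arm_command", "payload": {"plan": [{"dx": 0.2,"dy": -0.17,"dz": -0.8,"wx": -0.25,"wy": 0,"wz": 0},{"dx": 0.6,"dy": -0.17,"dz": -0.8,"wx": -0.25,"wy": 0,"wz": 0},{"dx": 0.9,"dy": -0.17,"dz": -0.8,"wx": 0,"wy": 0,"wz": 0},{"dx": 1,"dy": 0,"dz": 0,"wx": 0,"wy": 0,"wz": 0},{"dx": 0.9,"dy": 0,"dz": 0,"wx": 0,"wy": 0,"wz": 0},{"dx": 0,"dy": 0,"dz": 0,"wx": 0,"wy": 0,"wz": 0}]}}

```text
time_s: 13.92
tcp_pos: [0.5294, 0.445, 0.1462]
eef_rot: [-55.3, 89.8, 35.4]
contact_force: [-0.7, -1.4, -1.0]
gripper_width: 0.0438
```

```bash
python3 - <<'E'
from go import *
rep();need([.528,.4523,.0865],1.3)
E
```

```text
t 13.92 tcp [0.5294 0.445  0.1462] psi 0.7 tilt 0.23 w 0.0438 F [-0.7 -1.4 -1. ] M [-0.123  0.126  0.001] j [ 56.2  25.5  -4.    0.1 -60.2 -55.5]
need dx,dy,dz [2.984 0.076 0.358] | world d [ -1.4   7.3 -59.7] w [-0.131  0.029  0.042]
```

Call:
{"api": "arm_command", "payload": {"plan": [{"dx": 0.3,"dy": 0.08,"dz": 0.36,"wx": -0.13,"wy": 0.03,"wz": 0.04},{"dx": 0.8,"dy": 0,"dz": 0,"wx": 0,"wy": 0,"wz": 0},{"dx": 0.8,"dy": 0,"dz": 0,"wx": 0,"wy": 0,"wz": 0},{"dx": 0.6,"dy": 0,"dz": 0,"wx": 0,"wy": 0,"wz": 0},{"dx": 0.2,"dy": 0,"dz": 0,"wx": 0,"wy": 0,"wz": 0},{"dx": 0,"dy": 0,"dz": 0,"wx": 0,"wy": 0,"wz": 0}]}}

```text
time_s: 14.42
tcp_pos: [0.5301, 0.4534, 0.0954]
eef_rot: [-52.2, 89.7, 39.0]
contact_force: [-0.7, 0.0, 0.1]
gripper_width: 0.0438
```

```bash
python3 - <<'E'
from go import *
rep();need([.528,.4523,.0865],1.3)
E
```

```text
t 14.42 tcp [0.5301 0.4534 0.0954] psi 1.16 tilt 0.31 w 0.0438 F [-0.7  0.   0.1] M [-0.029  0.046  0.028] j [ 56.6  28.6  -6.3   0.1 -54.9 -55.5]
need dx,dy,dz [ 0.444  0.107 -0.055] | world d [-2.1 -1.1 -8.9] w [-0.031  0.041  0.053]
```

Call:
{"api": "arm_command", "payload": {"plan": [{"dx": 0.3,"dy": 0.1,"dz": -0.05,"wx": -0.03,"wy": 0.04,"wz": 0.05},{"dx": 0.15,"dy": 0,"dz": 0,"wx": 0,"wy": 0,"wz": 0},{"dx": 0,"dy": 0,"dz": 0,"wx": 0,"wy": 0,"wz": 0},{"dx": 0,"dy": 0,"dz": 0,"wx": 0,"wy": 0,"wz": 0},{"dx": 0,"dy": 0,"dz": 0,"wx": 0,"wy": 0,"wz": 0},{"dx": 0,"dy": 0,"dz": 0,"wx": 0,"wy": 0,"wz": 0},{"dx": 0,"dy": 0,"dz": 0,"wx": 0,"wy": 0,"wz": 0},{"dx": 0,"dy": 0,"dz": 0,"wx": 0,"wy": 0,"wz": 0}], "fingers": 1, "force": 50}}

```text
time_s: 15.08
tcp_pos: [0.5286, 0.4538, 0.0886]
eef_rot: [-41.9, 89.8, 49.4]
contact_force: [-1.4, -1.0, -2.4]
gripper_width: 0.0168
```

```bash
python3 - <<'E'
from go import *
rep();need([.528,.4523,.0865],1.3)
E
```

```text
t 15.08 tcp [0.5286 0.4538 0.0886] psi 1.34 tilt 0.17 w 0.0168 F [-1.4 -1.  -2.4] M [-0.013  0.055 -0.005] j [ 56.6  29.   -6.6   0.  -54.3 -55.3]
need dx,dy,dz [ 0.106  0.034 -0.072] | world d [-0.6 -1.5 -2.1] w [0.009 0.028 0.025]
```

Call:
{"api": "arm_command", "payload": {"plan": [{"dx": -0.5,"dy": 0,"dz": 0,"wx": 0,"wy": 0,"wz": 0},{"dx": -0.9,"dy": 0,"dz": 0,"wx": 0,"wy": 0,"wz": 0},{"dx": -1,"dy": 0,"dz": 0,"wx": 0,"wy": 0,"wz": 0},{"dx": -1,"dy": 0,"dz": 0,"wx": 0,"wy": 0,"wz": 0},{"dx": -1,"dy": 0,"dz": 0,"wx": 0,"wy": 0,"wz": 0},{"dx": -1,"dy": 0,"dz": 0,"wx": 0,"wy": 0,"wz": 0},{"dx": -1,"dy": 0,"dz": 0,"wx": 0,"wy": 0,"wz": 0},{"dx": -1,"dy": 0,"dz": 0,"wx": 0,"wy": 0,"wz": 0},{"dx": -1,"dy": 0,"dz": 0,"wx": 0,"wy": 0,"wz": 0},{"dx": -0.5,"dy": 0,"dz": 0,"wx": 0,"wy": 0,"wz": 0}]}}

```text
time_s: 15.92
tcp_pos: [0.5268, 0.4507, 0.2772]
eef_rot: [145.4, 89.8, -123.3]
contact_force: [-0.0, 0.6, -1.1]
gripper_width: 0.0164
```

```bash
python3 - <<'E'
from go import *
rep();path([.5952,.2803,.268],79,18)
im,d=r.capture("side");save("k_side",im[90:300,180:400],3)
im,d=r.capture("wrist");save("k_wrist",im,1)
E
```

```text
t 15.92 tcp [0.5268 0.4507 0.2772] psi 1.29 tilt 0.19 w 0.0164 F [-0.   0.6 -1.1] M [ 0.082 -0.153 -0.025] j [ 56.6  21.3   6.9   0.  -75.8 -55.3]
0 [np.float64(0.03), np.float64(-0.18), np.float64(-0.48), np.float64(-0.94)]
1 [np.float64(0.03), np.float64(-0.14), np.float64(-0.49), np.float64(-0.94)]
2 [np.float64(0.03), np.float64(-0.11), np.float64(-0.5), np.float64(-0.94)]
3 [np.float64(0.03), np.float64(-0.07), np.float64(-0.51), np.float64(-0.94)]
4 [np.float64(0.03), np.float64(-0.03), np.float64(-0.51), np.float64(-0.94)]
5 [np.float64(0.03), np.float64(0.01), np.float64(-0.51), np.float64(-0.94)]
6 [np.float64(0.03), np.float64(0.05), np.float64(-0.51), np.float64(-0.94)]
7 [np.float64(0.03), np.float64(0.09), np.float64(-0.5), np.float64(-0.94)]
8 [np.float64(0.03), np.float64(0.12), np.float64(-0.49), np.float64(-0.94)]
9 [np.float64(0.03), np.float64(0.16), np.float64(-0.48), np.float64(-0.94)]
10 [np.float64(0.03), np.float64(0.2), np.float64(-0.47), np.float64(-0.94)]
11 [np.float64(0.03), np.float64(0.23), np.float64(-0.45), np.float64(-0.94)]
12 [np.float64(0.03), np.float64(0.26), np.float64(-0.44), np.float64(-0.94)]
13 [np.float64(0.03), np.float64(0.3), np.float64(-0.41), np.float64(-0.94)]
14 [np.float64(0.03), np.float64(0.33), np.float64(-0.39), np.float64(-0.94)]
15 [np.float64(0.03), np.float64(0.36), np.float64(-0.37), np.float64(-0.94)]
16 [np.float64(0.03), np.float64(0.38), np.float64(-0.34), np.float64(-0.94)]
17 [np.float64(0.03), np.float64(0.41), np.float64(-0.31), np.float64(-0.94)]
```

View pics/k_side.png

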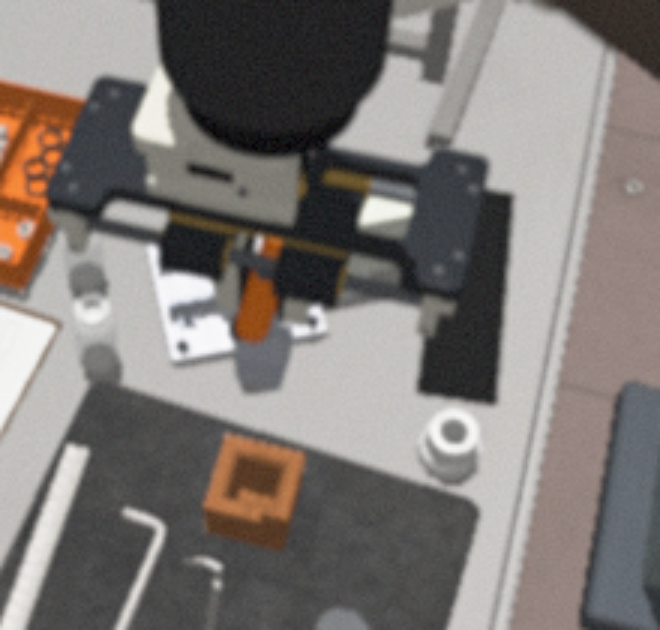

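View pics/k_wrist.png

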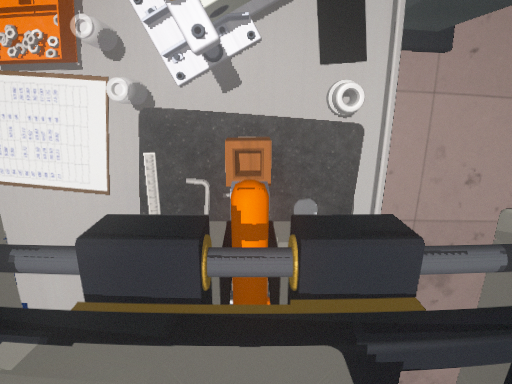

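Call:
{"api": "arm_command", "payload": {"plan": [{"dx": 0,"dy": -0.18,"dz": -0.48,"wx": -0.94,"wy": 0,"wz": 0},{"dx": 0,"dy": -0.14,"dz": -0.49,"wx": -0.94,"wy": 0,"wz": 0},{"dx": 0,"dy": -0.1,"dz": -0.5,"wx": -0.94,"wy": 0,"wz": 0},{"dx": 0,"dy": -0.07,"dz": -0.5,"wx": -0.94,"wy": 0,"wz": 0},{"dx": 0,"dy": -0.03,"dz": -0.5,"wx": -0.94,"wy": 0,"wz": 0},{"dx": 0,"dy": 0,"dz": -0.5,"wx": -0.94,"wy": 0,"wz": 0},{"dx": 0,"dy": 0.05,"dz": -0.5,"wx": -0.94,"wy": 0,"wz": 0},{"dx": 0,"dy": 0.09,"dz": -0.5,"wx": -0.94,"wy": 0,"wz": 0},{"dx": 0,"dy": 0.12,"dz": -0.49,"wx": -0.94,"wy": 0,"wz": 0},{"dx": 0,"dy": 0.16,"dz": -0.48,"wx": -0.94,"wy": 0,"wz": 0},{"dx": 0,"dy": 0.2,"dz": -0.47,"wx": -0.94,"wy": 0,"wz": 0},{"dx": 0,"dy": 0.23,"dz": -0.45,"wx": -0.94,"wy": 0,"wz": 0},{"dx": 0,"dy": 0.26,"dz": -0.44,"wx": -0.94,"wy": 0,"wz": 0},{"dx": 0,"dy": 0.3,"dz": -0.41,"wx": -0.94,"wy": 0,"wz": 0},{"dx": 0,"dy": 0.33,"dz": -0.39,"wx": -0.94,"wy": 0,"wz": 0},{"dx": 0,"dy": 0.36,"dz": -0.37,"wx": -0.94,"wy": 0,"wz": 0},{"dx": 0,"dy": 0.38,"dz": -0.34,"wx": -0.94,"wy": 0,"wz": 0},{"dx": 0,"dy": 0.4,"dz": -0.3,"wx": -0.94,"wy": 0,"wz": 0},{"dx": 0,"dy": 0,"dz": 0,"wx": 0,"wy": 0,"wz": 0}]}}

```text
time_s: 17.6
tcp_pos: [0.5887, 0.2686, 0.2418]
eef_rot: [40.5, 87.1, -146.8]
contact_force: [0.6, -0.2, -1.9]
gripper_width: 0.0166
```

```bash
python3 - <<'E'
from go import *
rep();need([.5952,.2803,.262],79)
E
```

```text
t 17.6 tcp [0.5887 0.2686 0.2418] psi 82.62 tilt 2.87 w 0.0166 F [ 0.6 -0.2 -1.9] M [-0.008 -0.141 -0.02 ] j [ 41.5  19.5  -0.2  -0.4 -73.2  41.3]
need dx,dy,dz [-1.038 -0.589 -0.209] | world d [ 6.5 11.7 20.2] w [ 0.798  0.462 -0.421]
```

Call:
{"api": "arm_command", "payload": {"plan": [{"dx": -0.8,"dy": 0,"dz": 0,"wx": 0,"wy": 0,"wz": 0},{"dx": -0.3,"dy": -0.3,"dz": -0.1,"wx": 0.4,"wy": 0.23,"wz": -0.21},{"dx": 0,"dy": -0.3,"dz": -0.1,"wx": 0.4,"wy": 0.23,"wz": -0.21},{"dx": 0,"dy": 0,"dz": 0,"wx": 0,"wy": 0,"wz": 0}]}}

```text
time_s: 17.93
tcp_pos: [0.5932, 0.2794, 0.2571]
eef_rot: [39.0, 89.5, -152.7]
contact_force: [-0.3, -0.2, -2.5]
gripper_width: 0.017
```

```bash
python3 - <<'E'
from go import *
rep();need([.5952,.2803,.262],79)
for c,(v0,v1,u0,u1) in(("side",(100,200,200,310)),("scene",(120,230,200,310))):
    im,d=r.capture(c);save("l_"+c,im[v0:v1,u0:u1],6.5 if c=="side" else 6); np.savez("l_"+c+".npz",im=im,d=d)
rep();need([.5952,.2803,.262],79)
E
```

```text
t 17.93 tcp [0.5932 0.2794 0.2571] psi 78.29 tilt 0.51 w 0.017 F [-0.3 -0.2 -2.5] M [-0.123  0.089 -0.023] j [ 42.2  18.4   0.2  -0.1 -72.3  36.2]
need dx,dy,dz [-0.248 -0.061 -0.087] | world d [2.  0.9 4.9] w [-0.155  0.086 -0.069]
t 18.03 tcp [0.5928 0.2789 0.2568] psi 78.48 tilt 0.66 w 0.0169 F [-0.9  0.5 -2.7] M [-0.129  0.041  0.013] j [ 42.1  18.5   0.2  -0.1 -72.4  36.4]
need dx,dy,dz [-0.263 -0.092 -0.1  ] | world d [2.4 1.4 5.2] w [-0.114  0.108 -0.095]
```

View pics/l_side.png

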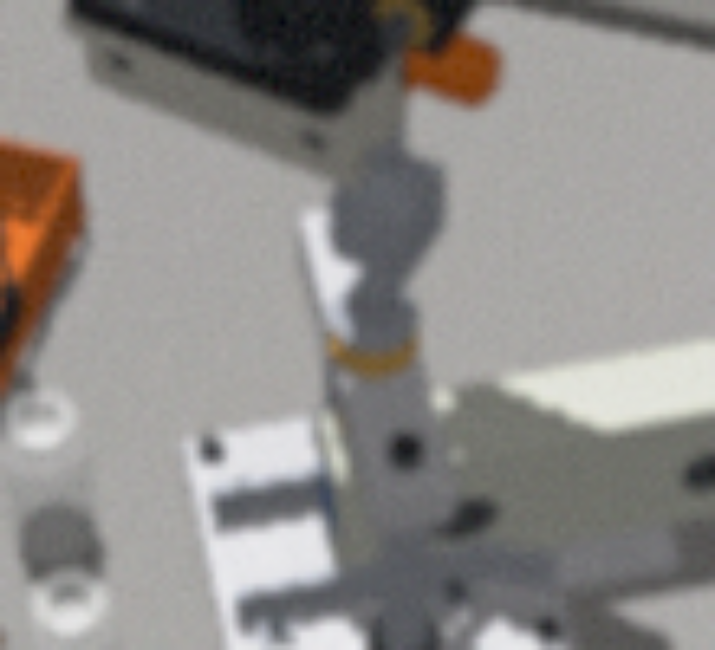

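View pics/l_scene.png

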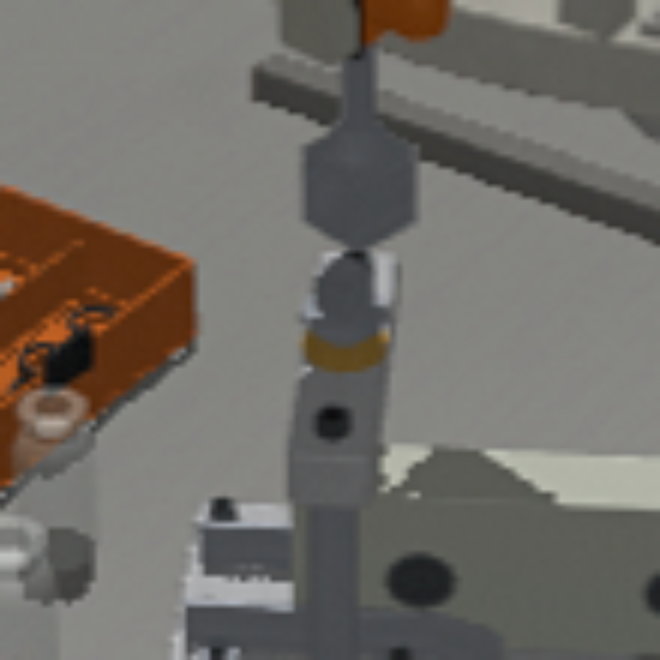

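```bash
python3 - <<'E'
from go import *
for c in("scene","side"):
    m=r.camera_model(c)
    print(c,"driver axis pred",proj(m,[[.5943,.2786,.187],[.5943,.2786,.176]]).round(1).tolist(),"flange pred",proj(m,[[.5967,.280,.1425],[.5967,.28,.136]]).round(1).tolist(),"px/m x:",(proj(m,[.6043,.2786,.187])-proj(m,[.5943,.2786,.187])).round(2),(proj(m,[.5943,.2886,.187])-proj(m,[.5943,.2786,.187])).round(2))
    a=np.load(f"l_{c}.npz");d=a["d"];v,u=np.nonzero(d>0);P=unproj(m,np.c_[u,v],d[v,u])
    k=P[(np.hypot(P[:,0]-.595,P[:,1]-.279)<.035)&(P[:,2]>.178)&(P[:,2]<.196)]
    print(len(k),k.mean(0).round(4),k.min(0).round(4),k.max(0).round(4))
E
```

```text
scene driver axis pred [[258.9, 152.4], [258.9, 157.2]] flange pred [[257.5, 171.3], [257.5, 174.0]] px/m x: [[-4.26 -1.57]] [[-2.94  2.31]]
149 [0.5874 0.2851 0.1871] [0.5769 0.2659 0.178 ] [0.6071 0.2944 0.196 ]
side driver axis pred [[259.0, 133.4], [259.0, 137.0]] flange pred [[257.6, 147.7], [257.6, 149.6]] px/m x: [[-4.83 -1.15]] [[-1.5   3.73]]
105 [0.5906 0.2882 0.1873] [0.5783 0.2682 0.1783] [0.608  0.2954 0.196 ]
```

Call:
{"api": "arm_command", "payload": {"plan": [{"dx": 0,"dy": -0.1,"dz": -0.14,"wx": -0.1,"wy": 0.1,"wz": -0.1},{"dx": 0,"dy": 0,"dz": 0,"wx": 0,"wy": 0,"wz": 0}]}}

```text
time_s: 18.2
tcp_pos: [0.5955, 0.2803, 0.2554]
eef_rot: [25.9, 89.9, -165.1]
contact_force: [0.4, -0.1, -2.5]
gripper_width: 0.0165
```

```bash
python3 - <<'E'
from go import *
rep();need([.596,.2804,.2251],79)
E
```

```text
t 18.2 tcp [0.5955 0.2803 0.2554] psi 79.03 tilt 0.14 w 0.0165 F [ 0.4 -0.1 -2.5] M [-0.108  0.037 -0.01 ] j [ 42.1  18.5   0.   -0.1 -71.7  36.9]
need dx,dy,dz [ 1.516 -0.014 -0.026] | world d [  0.5   0.1 -30.3] w [ 0.007  0.027 -0.013]
```

Call:
{"api": "arm_command", "payload": {"plan": [{"dx": 0.3,"dy": 0,"dz": -0.03,"wx": 0,"wy": 0.03,"wz": 0},{"dx": 0.3,"dy": 0,"dz": 0,"wx": 0,"wy": 0,"wz": 0},{"dx": 0.25,"dy": 0,"dz": 0,"wx": 0,"wy": 0,"wz": 0},{"dx": 0,"dy": 0,"dz": 0,"wx": 0,"wy": 0,"wz": 0}]}}

```text
time_s: 18.53
tcp_pos: [0.5956, 0.2797, 0.2354]
eef_rot: [61.6, 89.8, -129.4]
contact_force: [-0.5, -0.5, -2.1]
gripper_width: 0.0169
```

```bash
python3 - <<'E'
from go import *
rep();need([.596,.2804,.2251],79)
E
```

```text
t 18.53 tcp [0.5956 0.2797 0.2354] psi 79.05 tilt 0.17 w 0.0169 F [-0.5 -0.5 -2.1] M [-0.11   0.131  0.054] j [ 42.1  19.1  -1.7   0.  -69.3  36.9]
need dx,dy,dz [ 0.513 -0.037 -0.013] | world d [  0.4   0.7 -10.3] w [ 0.01   0.018 -0.033]
```

Call:
{"api": "arm_command", "payload": {"plan": [{"dx": 0.15,"dy": -0.03,"dz": 0,"wx": 0,"wy": 0,"wz": 0},{"dx": 0.15,"dy": 0,"dz": 0,"wx": 0,"wy": 0,"wz": 0},{"dx": 0.05,"dy": 0,"dz": 0,"wx": 0,"wy": 0,"wz": 0}]}}

```text
time_s: 18.78
tcp_pos: [0.5959, 0.2802, 0.2272]
eef_rot: [63.7, 89.8, -127.2]
contact_force: [0.2, -0.5, -0.7]
gripper_width: 0.0166
```

```bash
python3 - <<'E'
from go import *
rep();need([.596,.2804,.2251],79)
E
```

```text
t 18.78 tcp [0.5959 0.2802 0.2272] psi 79.04 tilt 0.22 w 0.0166 F [ 0.2 -0.5 -0.7] M [-0.139 -0.106 -0.024] j [ 42.1  19.5  -2.3   0.  -68.4  36.9]
need dx,dy,dz [ 0.103 -0.014 -0.004] | world d [ 0.1  0.2 -2.1] w [ 0.009  0.021 -0.042]
```

Call:
{"api": "arm_command", "payload": {"plan": [{"dx": 0.05,"dy": 0,"dz": 0,"wx": 0.6,"wy": 0,"wz": 0},{"dx": 0.01,"dy": 0,"dz": 0,"wx": 0.8,"wy": 0,"wz": 0},{"dx": 0.01,"dy": 0,"dz": 0,"wx": 0.8,"wy": 0,"wz": 0},{"dx": 0.01,"dy": 0,"dz": 0,"wx": 0.8,"wy": 0,"wz": 0},{"dx": 0,"dy": 0,"dz": 0,"wx": 0,"wy": 0,"wz": 0}]}}

```text
time_s: 19.2
tcp_pos: [0.5969, 0.2809, 0.2257]
eef_rot: [113.3, 89.9, -92.0]
contact_force: [0.0, -0.5, -2.1]
gripper_width: 0.017
```

```bash
cat >> go.py <<'E'
AX=np.array([.597,.280])
def drv(off=.0026):
    s,T,psi=pose()
    p=np.radians(psi);tz=np.array([-np.sin(p),np.cos(p)]);ty=np.array([-np.cos(p),-np.sin(p)])
    # at psi=79 seat offset driver-TCP was (+.001,-.0004) => in tool: 
    d0=np.array([.001,-.0002]);p0=np.radians(79);o=np.array([d0@[-np.cos(p0),-np.sin(p0)],d0@[-np.sin(p0),np.cos(p0)]])
    tgt=AX-(o[0]*ty+o[1]*tz)
    rep();return tgt
E
python3 - <<'E'
from go import *
t=drv();need([*t,pose()[0]["tcp_pos"][2]])
E
```

```text
t 19.2 tcp [0.5969 0.2809 0.2257] psi 64.72 tilt 0.1 w 0.017 F [ 0.  -0.5 -2.1] M [-0.262  0.119  0.123] j [ 42.1  19.6  -2.4   0.1 -68.1  22.6]
need dx,dy,dz [0.    0.037 0.029] | world d [-0.8 -0.4  0. ] w [-0.    -0.009 -0.021]
```

Call:
{"api": "arm_command", "payload": {"plan": [{"dx": 0.02,"dy": 0.02,"dz": 0.02,"wx": 0.6,"wy": 0,"wz": 0},{"dx": 0.01,"dy": 0,"dz": 0,"wx": 0.8,"wy": 0,"wz": 0},{"dx": 0.01,"dy": 0,"dz": 0,"wx": 0.8,"wy": 0,"wz": 0},{"dx": 0.01,"dy": 0,"dz": 0,"wx": 0.8,"wy": 0,"wz": 0},{"dx": 0.01,"dy": 0,"dz": 0,"wx": 0.8,"wy": 0,"wz": 0},{"dx": 0,"dy": 0,"dz": 0,"wx": 0,"wy": 0,"wz": 0}]}}

```text
time_s: 19.7
tcp_pos: [0.5969, 0.2811, 0.2249]
eef_rot: [-165.9, 89.9, -28.6]
contact_force: [-0.4, -0.5, -2.5]
gripper_width: 0.0164
```

```bash
python3 - <<'E'
from go import *
t=drv();need([*t,pose()[0]["tcp_pos"][2]])
E
```

```text
t 19.7 tcp [0.5969 0.2811 0.2249] psi 47.33 tilt 0.1 w 0.0164 F [-0.4 -0.5 -2.5] M [-0.036 -0.002  0.066] j [ 42.2  19.5  -2.5   0.1 -67.9   5.1]
need dx,dy,dz [-0.     0.038  0.009] | world d [-0.6 -0.4  0. ] w [ 0.    -0.021  0.005]
```

Call:
{"api": "arm_command", "payload": {"plan": [{"dx": 0.02,"dy": 0.03,"dz": 0,"wx": 0.6,"wy": 0,"wz": 0},{"dx": 0.01,"dy": 0,"dz": 0,"wx": 0.8,"wy": 0,"wz": 0},{"dx": 0.01,"dy": 0,"dz": 0,"wx": 0.8,"wy": 0,"wz": 0},{"dx": 0.01,"dy": 0,"dz": 0,"wx": 0.8,"wy": 0,"wz": 0},{"dx": 0.01,"dy": 0,"dz": 0,"wx": 0.8,"wy": 0,"wz": 0},{"dx": 0.01,"dy": 0,"dz": 0,"wx": 0.8,"wy": 0,"wz": 0},{"dx": 0.01,"dy": 0,"dz": 0,"wx": 0.8,"wy": 0,"wz": 0},{"dx": 0,"dy": 0,"dz": 0,"wx": 0,"wy": 0,"wz": 0}]}}

```text
time_s: 20.37
tcp_pos: [0.5971, 0.2813, 0.2238]
eef_rot: [-105.0, 89.8, 8.3]
contact_force: [0.3, -0.1, -1.6]
gripper_width: 0.0169
```

```bash
python3 - <<'E'
from go import *
t=drv();need([*t,pose()[0]["tcp_pos"][2]])
for c,(v0,v1,u0,u1) in(("side",(110,200,210,310)),("scene",(130,230,210,310))):
    im,d=r.capture(c);save("n_"+c,im[v0:v1,u0:u1],7); np.savez("n_"+c+".npz",im=im,d=d)
E
```

```text
t 20.37 tcp [0.5971 0.2813 0.2238] psi 23.3 tilt 0.19 w 0.0169 F [ 0.3 -0.1 -1.6] M [-0.029 -0.088  0.033] j [ 42.2  19.5  -2.7   0.1 -67.6 -18.9]
need dx,dy,dz [-0.     0.03  -0.009] | world d [-0.5 -0.4  0. ] w [ 0.    -0.011  0.04 ]
```

View pics/n_side.png

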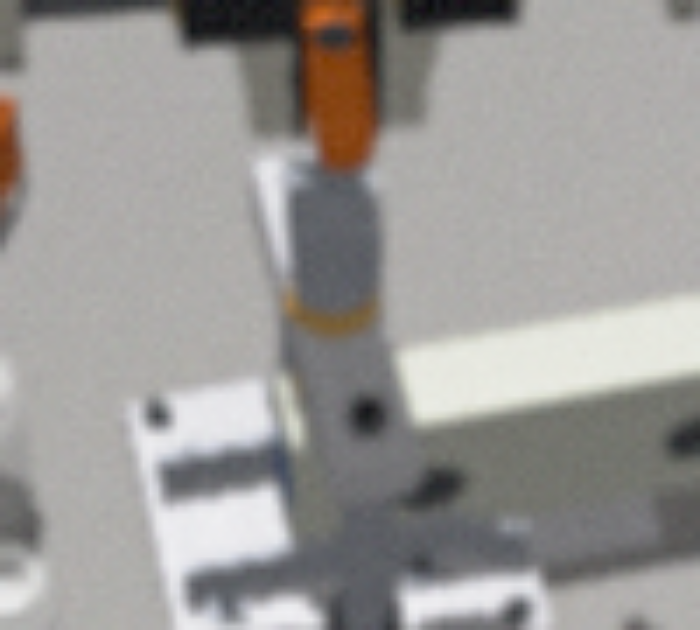

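View pics/n_scene.png

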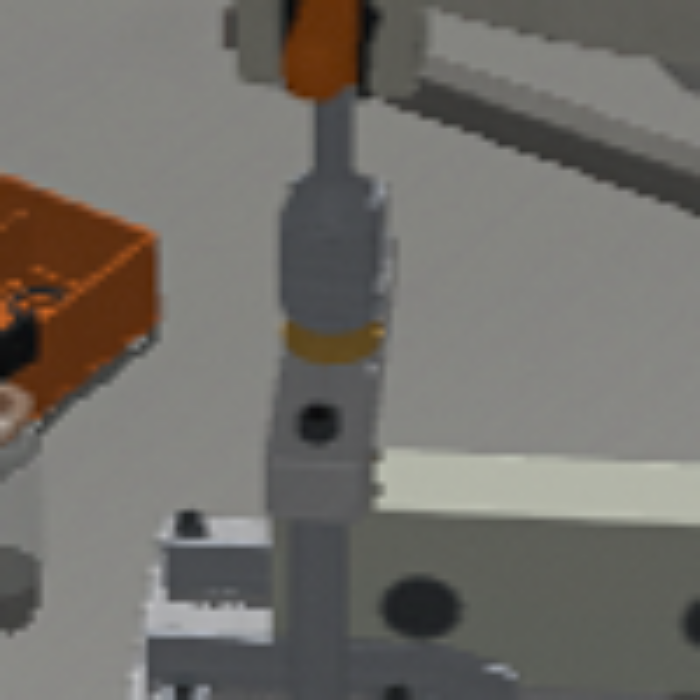

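```bash
cat > flange.py <<'E'
from h import *
def flange(npz,m,ax=None):
    a=np.load(npz);d=a["d"];vv,uu=np.nonzero(d>0);P=unproj(m,np.c_[uu,vv],d[vv,uu])
    k=P[(np.hypot(P[:,0]-.597,P[:,1]-.28)<.017)&(P[:,2]>.132)&(P[:,2]<.146)]
    c=np.array(cv2.minAreaRect(k[:,:2].astype(np.float32))[0]) if ax is None else ax
    R=np.hypot(*(P[:,:2]-c).T)
    f=P[(R>.0105)&(R<.0135)&(P[:,2]>.130)&(P[:,2]<.147)]
    yaw=np.radians(30);ux=np.array([np.cos(yaw),np.sin(yaw)]);uy=np.array([-ux[1],ux[0]])
    q=(P[:,:2]-c);x=q@ux;y=q@uy
    b=P[(abs(x)<.011)&(abs(y)>.019)&(abs(y)<.035)&(P[:,2]>.122)&(P[:,2]<.13)]
    # plane fit of beam to remove tilt
    A=np.c_[b[:,:2]-c,np.ones(len(b))];w=np.linalg.lstsq(A,b[:,2],rcond=None)[0];res=b[:,2]-A@w
    A=A[abs(res)<.0015];w=np.linalg.lstsq(A,b[abs(res)<.0015,2],rcond=None)[0]
    g=f[:,2]-(np.c_[f[:,:2]-c,np.ones(len(f))]@w)
    print("centre",c.round(4),"beam plane z",w.round(4),len(b),"flange above beam mm: median",np.median(g)*1000,"mean",g.mean()*1000,"sd",g.std()*1000,len(g))
    z=126+np.median(g)*1000-61;print("screw z mm",round(z,2)," too high by",round(z-77,2),"turn deg",round((z-77)/16*360,1))
    top=P[(R<.003)&(P[:,2]>.15)&(P[:,2]<.17)]
    if len(top): zz=126+1000*(np.median(top[:,2])-w[2])-79;print("from top: screw z",round(zz,2),len(top))
E
python3 - <<'E'
from flange import *
# pose of the g_wrist picture
from scipy.spatial.transform import Rotation as Rot
import go
# rebuild camera from rigid hand-eye: use current relation
s=r.get_state();T=Rot.from_euler("xyz",s["eef_rot"],degrees=True).as_matrix();m=r.camera_model("wrist")
Rc=np.array(m["R"]);t=np.array(m["t"]);C=-Rc.T@t
off=T.T@(C-s["tcp_pos"]);Rrel=Rc@T
p=np.radians(2.69)
T2=Rot.from_euler("xyz",[-65.8,89.7,26.8],degrees=True).as_matrix();C2=np.array([.5971,.3506,.2167])+T2@off
R2=Rrel@T2.T;m2=dict(m);m2["R"]=R2;m2["t"]=-R2@C2
flange("g_wrist.npz",m2)
E
```

```text
centre [0.5967 0.2808] beam plane z [-0.0045 -0.0006  0.1266] 1369 flange above beam mm: median 16.11487368212505 mean 16.122535415611488 sd 0.6513975563323818 503
screw z mm 81.11  too high by 4.11 turn deg 92.6
from top: screw z 80.96 76
```

Call:
{"api": "arm_command", "payload": {"plan": [{"dx": 0.02,"dy": 0.03,"dz": 0,"wx": 0.6,"wy": 0,"wz": 0.03},{"dx": 0.01,"dy": 0,"dz": 0,"wx": 0.8,"wy": 0,"wz": 0},{"dx": 0.01,"dy": 0,"dz": 0,"wx": 0.8,"wy": 0,"wz": 0},{"dx": 0.01,"dy": 0,"dz": 0,"wx": 0.8,"wy": 0,"wz": 0},{"dx": 0.01,"dy": 0,"dz": 0,"wx": 0.8,"wy": 0,"wz": 0},{"dx": 0.01,"dy": 0,"dz": 0,"wx": 0.8,"wy": 0,"wz": 0},{"dx": 0.01,"dy": 0,"dz": 0,"wx": 0.8,"wy": 0,"wz": 0},{"dx": 0.01,"dy": 0,"dz": 0,"wx": 0.8,"wy": 0,"wz": 0}]}}

```text
time_s: 21.13
tcp_pos: [0.5976, 0.2816, 0.2226]
eef_rot: [-76.4, 89.8, 9.4]
contact_force: [-0.0, 0.2, -1.8]
gripper_width: 0.0163
```

```bash
python3 - <<'E'
from go import *
t=drv();need([*t,pose()[0]["tcp_pos"][2]])
E
```

```text
t 21.13 tcp [0.5976 0.2816 0.2226] psi -4.2 tilt 0.19 w 0.0163 F [-0.   0.2 -1.8] M [-0.01  -0.066  0.095] j [ 42.2  19.6  -2.7   0.1 -67.5 -46.4]
need dx,dy,dz [-0.     0.023 -0.029] | world d [-0.5 -0.5  0. ] w [-0.     0.01   0.041]
```

Call:
{"api": "arm_command", "payload": {"plan": [{"dx": 0.01,"dy": 0,"dz": 0,"wx": 0.8,"wy": 0,"wz": 0}]}}

```text
time_s: 21.22
tcp_pos: [0.5976, 0.2816, 0.2224]
eef_rot: [-73.1, 89.8, 9.1]
contact_force: [0.1, 0.6, -1.5]
gripper_width: 0.0168
```

```bash
python3 - <<'E'
from go import *
t=drv()
E
```

```text
t 21.22 tcp [0.5976 0.2816 0.2224] psi -7.82 tilt 0.2 w 0.0168 F [ 0.1  0.6 -1.5] M [-0.043 -0.138  0.139] j [ 42.2  19.6  -2.7   0.1 -67.5 -50. ]
```

Call:
{"api": "arm_command", "payload": {"plan": [{"dx": 0.01,"dy": 0,"dz": 0,"wx": 0.8,"wy": 0,"wz": 0}]}}

```text
time_s: 21.3
tcp_pos: [0.5977, 0.2816, 0.2223]
eef_rot: [-68.9, 89.8, 9.7]
contact_force: [1.1, 0.4, -1.8]
gripper_width: 0.0169
```

```bash
python3 - <<'E'
from go import *
t=drv()
E
```

```text
t 21.3 tcp [0.5977 0.2816 0.2223] psi -11.44 tilt 0.21 w 0.0169 F [ 1.1  0.4 -1.8] M [-0.036 -0.123  0.109] j [ 42.2  19.6  -2.8   0.1 -67.4 -53.7]
```

Call:
{"api": "arm_command", "payload": {"plan": [{"dx": 0.01,"dy": 0.02,"dz": -0.02,"wx": 0.8,"wy": 0,"wz": 0.03}]}}

```text
time_s: 21.38
tcp_pos: [0.5975, 0.2814, 0.2221]
eef_rot: [-38.9, 89.9, 36.0]
contact_force: [1.6, 0.4, -3.8]
gripper_width: 0.0171
```

```bash
python3 - <<'E'
from go import *
t=drv()
E
```

```text
t 21.38 tcp [0.5975 0.2814 0.2221] psi -15.06 tilt 0.14 w 0.0171 F [ 1.6  0.4 -3.8] M [ 0.106 -1.15   0.087] j [ 42.1  19.6  -2.7   0.  -67.5 -57.2]
```

Call:
{"api": "arm_command", "payload": {"plan": [{"dx": 0.01,"dy": 0,"dz": 0,"wx": 0.8,"wy": 0,"wz": 0}]}}

```text
time_s: 21.47
tcp_pos: [0.5978, 0.2815, 0.222]
eef_rot: [-37.8, 89.8, 33.5]
contact_force: [0.9, 0.5, -2.0]
gripper_width: 0.0169
```

```bash
python3 - <<'E'
from go import *
t=drv()
E
```

```text
t 21.47 tcp [0.5978 0.2815 0.222 ] psi -18.68 tilt 0.17 w 0.0169 F [ 0.9  0.5 -2. ] M [-0.04  -0.471  0.074] j [ 42.1  19.7  -2.7   0.  -67.5 -60.8]
```

Call:
{"api": "arm_command", "payload": {"plan": [{"dx": 0.01,"dy": 0,"dz": 0,"wx": 0.8,"wy": 0,"wz": 0}]}}

```text
time_s: 21.55
tcp_pos: [0.598, 0.2815, 0.2217]
eef_rot: [-35.4, 89.8, 32.3]
contact_force: [0.6, -1.1, -2.6]
gripper_width: 0.0167
```

```bash
python3 - <<'E'
from go import *
t=drv()
E
```

```text
t 21.55 tcp [0.598  0.2815 0.2217] psi -22.3 tilt 0.18 w 0.0167 F [ 0.6 -1.1 -2.6] M [-0.093 -0.15   0.089] j [ 42.1  19.7  -2.7   0.  -67.4 -64.4]
```

Call:
{"api": "arm_command", "payload": {"plan": [{"dx": 0.01,"dy": 0,"dz": 0,"wx": 0.8,"wy": 0,"wz": 0}]}}

```text
time_s: 21.63
tcp_pos: [0.5981, 0.2815, 0.2216]
eef_rot: [-33.9, 89.8, 30.1]
contact_force: [0.1, -0.7, -1.1]
gripper_width: 0.0169
```

```bash
python3 - <<'E'
from go import *
t=drv()
E
```

```text
t 21.63 tcp [0.5981 0.2815 0.2216] psi -25.92 tilt 0.19 w 0.0169 F [ 0.1 -0.7 -1.1] M [-0.045 -0.075  0.032] j [ 42.1  19.7  -2.7   0.  -67.4 -68. ]
```

Call:
{"api": "arm_command", "payload": {"plan": [{"dx": 0.01,"dy": 0,"dz": 0,"wx": 0.7,"wy": 0,"wz": 0}]}}

```text
time_s: 21.72
tcp_pos: [0.5982, 0.2815, 0.2215]
eef_rot: [-32.0, 89.8, 28.9]
contact_force: [-0.2, -0.0, -1.9]
gripper_width: 0.0165
```

```bash
python3 - <<'E'
from go import *
t=drv()
E
```

```text
t 21.72 tcp [0.5982 0.2815 0.2215] psi -29.09 tilt 0.2 w 0.0165 F [-0.2 -0.  -1.9] M [-0.044 -0.177  0.11 ] j [ 42.1  19.7  -2.7   0.  -67.4 -71.2]
```

Call:
{"api": "arm_command", "payload": {"plan": [{"dx": 0.01,"dy": 0,"dz": 0,"wx": 0.7,"wy": 0,"wz": 0}]}}

```text
time_s: 21.8
tcp_pos: [0.5982, 0.2814, 0.2213]
eef_rot: [-29.5, 89.8, 28.3]
contact_force: [-0.2, -0.7, -1.9]
gripper_width: 0.0166
```

```bash
python3 - <<'E'
from go import *
t=drv()
E
```

```text
t 21.8 tcp [0.5982 0.2814 0.2213] psi -32.24 tilt 0.2 w 0.0166 F [-0.2 -0.7 -1.9] M [-0.076 -0.084  0.06 ] j [ 42.1  19.7  -2.7   0.1 -67.4 -74.3]
```

Call:
{"api": "arm_command", "payload": {"plan": [{"dx": 0.01,"dy": 0,"dz": 0,"wx": 0.7,"wy": 0,"wz": 0}]}}

```text
time_s: 21.88
tcp_pos: [0.5982, 0.2814, 0.2212]
eef_rot: [-27.8, 89.8, 26.8]
contact_force: [-0.2, 0.2, -2.3]
gripper_width: 0.017
```

```bash
python3 - <<'E'
from go import *
t=drv();need([*t,pose()[0]["tcp_pos"][2]])
E
```

```text
t 21.88 tcp [0.5982 0.2814 0.2212] psi -35.37 tilt 0.21 w 0.017 F [-0.2  0.2 -2.3] M [-0.055 -0.091  0.116] j [ 42.1  19.7  -2.8   0.1 -67.3 -77.5]
need dx,dy,dz [-0.     0.009 -0.043] | world d [-0.6 -0.6  0. ] w [-0.     0.04   0.021]
```

Call:
{"api": "arm_command", "payload": {"plan": [{"dx": 0,"dy": 0,"dz": 0,"wx": 0,"wy": 0,"wz": 0},{"dx": 0,"dy": 0,"dz": 0,"wx": 0,"wy": 0,"wz": 0},{"dx": 0,"dy": 0,"dz": 0,"wx": -0.8,"wy": 0,"wz": 0},{"dx": 0,"dy": 0,"dz": 0,"wx": -0.8,"wy": 0,"wz": 0},{"dx": 0,"dy": 0,"dz": 0,"wx": 0,"wy": 0,"wz": 0}]}}

```text
time_s: 22.3
tcp_pos: [0.5982, 0.2814, 0.2213]
eef_rot: [-34.6, 89.8, 28.5]
contact_force: [-0.2, -0.2, -2.5]
gripper_width: 0.0165
```

```bash
python3 - <<'E'
from go import *
t=drv();need([*t,pose()[0]["tcp_pos"][2]])
E
```

```text
t 22.3 tcp [0.5982 0.2814 0.2213] psi -26.86 tilt 0.2 w 0.0165 F [-0.2 -0.2 -2.5] M [ 0.062 -0.002  0.007] j [ 42.1  19.7  -2.8   0.1 -67.4 -69. ]
need dx,dy,dz [-0.     0.021 -0.037] | world d [-0.7 -0.5  0. ] w [-0.     0.036  0.025]
```

Call:
{"api": "arm_command", "payload": {"plan": [{"dx": -0.3,"dy": 0,"dz": 0,"wx": 0,"wy": 0,"wz": 0},{"dx": -0.6,"dy": 0,"dz": 0,"wx": 0,"wy": 0,"wz": 0},{"dx": -0.8,"dy": 0,"dz": 0,"wx": 0,"wy": 0,"wz": 0},{"dx": -0.3,"dy": 0,"dz": 0.3,"wx": 0,"wy": 0,"wz": 0},{"dx": 0,"dy": 0,"dz": 1,"wx": 0,"wy": 0,"wz": 0},{"dx": 0,"dy": 0,"dz": 1,"wx": 0,"wy": 0,"wz": 0},{"dx": 0,"dy": 0,"dz": 0.8,"wx": 0,"wy": 0,"wz": 0},{"dx": 0,"dy": 0,"dz": 0,"wx": 0,"wy": 0,"wz": 0},{"dx": 0,"dy": 0,"dz": 0,"wx": 0,"wy": 0,"wz": 0}]}}

```text
time_s: 23.05
tcp_pos: [0.6287, 0.3403, 0.271]
eef_rot: [-28.5, 89.4, 34.5]
contact_force: [-0.3, 0.2, -1.3]
gripper_width: 0.0164
```

```bash
python3 - <<'E'
from go import *
from flange import flange
rep()
m=r.camera_model("wrist");im,d=r.capture("wrist");save("o_wrist",im,1.2);np.savez("o_wrist.npz",im=im,d=d,R=m["R"],t=m["t"])
flange("o_wrist.npz",m)
E
```

```text
t 23.05 tcp [0.6287 0.3403 0.271 ] psi -27.04 tilt 0.57 w 0.0164 F [-0.3  0.2 -1.3] M [-0.07  -0.013  0.041] j [ 44.   23.1   8.7   0.1 -75.1 -71.1]
centre [0.5965 0.2803] beam plane z [-3.900e-03  1.000e-04  1.265e-01] 908 flange above beam mm: median 11.715686946607573 mean 11.679786075144573 sd 0.7050618698268659 321
screw z mm 76.72  too high by -0.28 turn deg -6.4
from top: screw z 76.6 46
```

View pics/o_wrist.png

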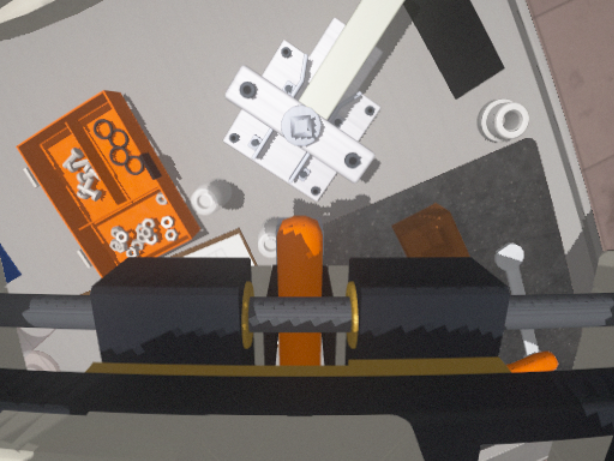

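```bash
cat > chk.py <<'E'
from flange import *
def chk(npz,m):
    a=np.load(npz);d=a["d"];vv,uu=np.nonzero(d>0);P=unproj(m,np.c_[uu,vv],d[vv,uu])
    c=np.array([.5967,.2804]);yaw=np.radians(30);ux=np.array([np.cos(yaw),np.sin(yaw)]);uy=np.array([-ux[1],ux[0]])
    q=P[:,:2]-c;x=q@ux;y=q@uy;R=np.hypot(x,y)
    def pl(sel,n,known):
        b=P[sel];A=np.c_[b[:,:2]-c,np.ones(len(b))]
        z=b[:,2];o=abs(z-np.median(z))<.002
        print(n,"median z",round(np.median(z[o])*1000,2),"known",known,"tilt",np.linalg.lstsq(A[o],z[o],rcond=None)[0][:2].round(4),len(z))
    pl((abs(x)<.011)&(abs(y)>.019)&(abs(y)<.05)&(abs(P[:,2]-.126)<.004),"beam",126)
    pl((x<-.025)&(x>-.1)&(abs(y-.003)<.011)&(abs(P[:,2]-.077)<.004),"block top",77)
    pl((x<-.06)&(x>-.1)&(abs(y)>.022)&(abs(y)<.028)&(abs(P[:,2]-.01)<.003),"tongue",10)
    pl((x<.05)&(x>.02)&(abs(y)<.015)&(abs(P[:,2]-.01)<.004),"lane",10)
    pl((abs(x)<.055)&(abs(y)>.05)&(abs(y)<.058)&(abs(P[:,2]-.01)<.004),"plate",10)
    pl((R>.0105)&(R<.0135)&(P[:,2]>.130)&(P[:,2]<.147),"flange","?")
    for nm,s in(("left",x<-.004),("right",x>.004)):
        pl((R>.0105)&(R<.0135)&(P[:,2]>.130)&(P[:,2]<.147)&s,"flange "+nm,"?")
    pl((R<.0025)&(P[:,2]>.15)&(P[:,2]<.165),"top","?")
E
python3 - <<'E'
from chk import *
a=np.load("o_wrist.npz");m=r.camera_model("wrist");m=dict(m);m["R"]=a["R"];m["t"]=a["t"]
chk("o_wrist.npz",m)
E
```

```text
beam median z 126.5 known 126 tilt [0.0002 0.0017] 1516
block top median z 77.57 known 77 tilt [-0.0018 -0.0003] 1696
tongue median z 10.54 known 10 tilt [0.0031 0.0008] 352
lane median z 10.58 known 10 tilt [ 0.002  -0.0043] 537
plate median z 10.48 known 10 tilt [-0.0014  0.0004] 617
flange median z 138.26 known ? tilt [0.0029 0.0037] 319
flange left median z 138.22 known ? tilt [0.0351 0.0268] 125
flange right median z 138.3 known ? tilt [0.0153 0.0087] 124
top median z 156.17 known ? tilt [ 0.0668 -0.1433] 30
```

```bash
python3 - <<'E'
from go import *
path([.5283,.4536,.19],1.3,9)
E
```

```text
0 [np.float64(0.45), np.float64(0.78), np.float64(0.31), np.float64(-0.69)]
1 [np.float64(0.45), np.float64(0.76), np.float64(0.35), np.float64(-0.69)]
2 [np.float64(0.45), np.float64(0.74), np.float64(0.39), np.float64(-0.69)]
3 [np.float64(0.45), np.float64(0.72), np.float64(0.43), np.float64(-0.69)]
4 [np.float64(0.45), np.float64(0.7), np.float64(0.47), np.float64(-0.69)]
5 [np.float64(0.45), np.float64(0.67), np.float64(0.51), np.float64(-0.69)]
6 [np.float64(0.45), np.float64(0.64), np.float64(0.54), np.float64(-0.69)]
7 [np.float64(0.45), np.float64(0.61), np.float64(0.58), np.float64(-0.69)]
8 [np.float64(0.45), np.float64(0.58), np.float64(0.61), np.float64(-0.69)]
```

Call:
{"api": "arm_command", "payload": {"plan": [{"dx": 0,"dy": 0.78,"dz": 0.31,"wx": -0.69,"wy": 0,"wz": 0},{"dx": 0.1,"dy": 0.76,"dz": 0.35,"wx": -0.69,"wy": 0,"wz": 0},{"dx": 0.2,"dy": 0.74,"dz": 0.39,"wx": -0.69,"wy": 0,"wz": 0},{"dx": 0.4,"dy": 0.72,"dz": 0.43,"wx": -0.69,"wy": 0,"wz": 0},{"dx": 0.4,"dy": 0.7,"dz": 0.47,"wx": -0.69,"wy": 0,"wz": 0},{"dx": 0.4,"dy": 0.67,"dz": 0.5,"wx": -0.69,"wy": 0,"wz": 0},{"dx": 0.4,"dy": 0.64,"dz": 0.54,"wx": -0.69,"wy": 0,"wz": 0},{"dx": 0.4,"dy": 0.6,"dz": 0.58,"wx": -0.69,"wy": 0,"wz": 0},{"dx": 0.4,"dy": 0.58,"dz": 0.6,"wx": -0.5,"wy": 0,"wz": 0},{"dx": 0,"dy": 0,"dz": 0,"wx": 0,"wy": 0,"wz": 0}]}}

```text
time_s: 23.93
tcp_pos: [0.524, 0.4512, 0.2184]
eef_rot: [-55.5, 89.3, 35.9]
contact_force: [-0.8, 0.2, -2.4]
gripper_width: 0.0167
```

```bash
python3 - <<'E'
from go import *
rep();need([.5283,.4536,.15],1.3)
E
```

```text
t 23.93 tcp [0.524  0.4512 0.2184] psi 1.46 tilt 0.71 w 0.0167 F [-0.8  0.2 -2.4] M [-0.09   0.155  0.013] j [ 57.   22.3   0.7   0.3 -67.7 -55.6]
need dx,dy,dz [ 3.421 -0.183  0.09 ] | world d [  4.3   2.4 -68.4] w [0.035 0.088 0.128]
```

Call:
{"api": "arm_command", "payload": {"plan": [{"dx": 0.7,"dy": -0.18,"dz": 0.09,"wx": 0.03,"wy": 0.09,"wz": 0.13},{"dx": 0.9,"dy": 0,"dz": 0,"wx": 0,"wy": 0,"wz": 0},{"dx": 0.8,"dy": 0,"dz": 0,"wx": 0,"wy": 0,"wz": 0},{"dx": 0.3,"dy": 0,"dz": 0,"wx": 0,"wy": 0,"wz": 0},{"dx": 0,"dy": 0,"dz": 0,"wx": 0,"wy": 0,"wz": 0}]}}

```text
time_s: 24.35
tcp_pos: [0.529, 0.452, 0.1629]
eef_rot: [65.9, 90.0, 157.0]
contact_force: [-0.5, 0.1, -2.3]
gripper_width: 0.0165
```

```bash
python3 - <<'E'
from go import *
rep();need([.5283,.4536,.1],1.3)
im,d=r.capture("scene");save("p_scene",im[210:320,190:320],6)
im,d=r.capture("side");save("p_side",im[200:290,220:320],7)
E
```

```text
t 24.35 tcp [0.529  0.452  0.1629] psi 1.12 tilt 0.02 w 0.0165 F [-0.5  0.1 -2.3] M [-0.067 -0.001  0.013] j [ 56.5  25.3  -2.   -0.  -62.7 -55.4]
need dx,dy,dz [3.147 0.032 0.081] | world d [ -0.7   1.6 -62.9] w [-0.038  0.002 -0.005]
```

View pics/p_scene.png

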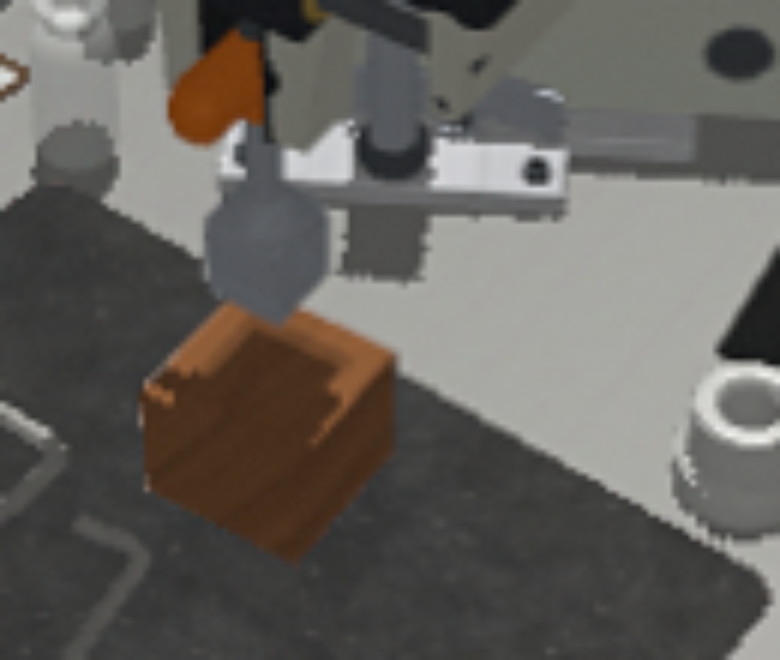

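View pics/p_side.png

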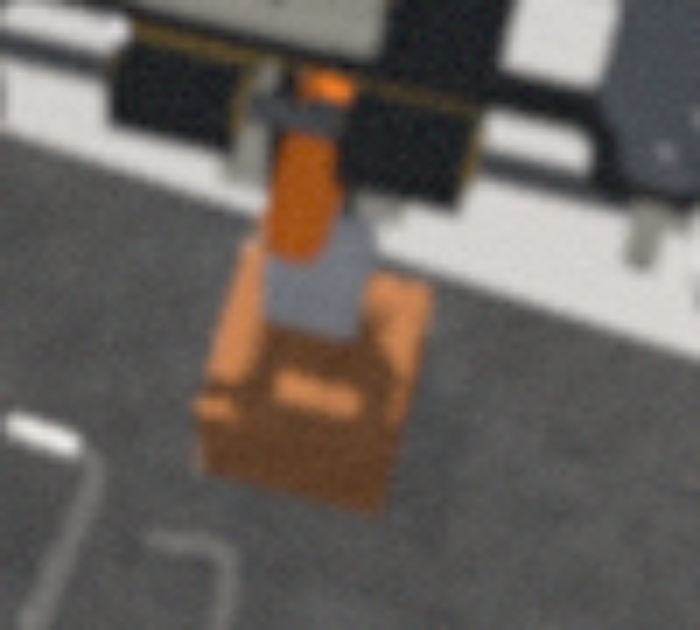

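Call:
{"api": "arm_command", "payload": {"plan": [{"dx": 0.6,"dy": 0.03,"dz": 0.08,"wx": -0.04,"wy": 0,"wz": 0},{"dx": 0.6,"dy": 0,"dz": 0,"wx": 0,"wy": 0,"wz": 0},{"dx": 0.1,"dy": 0,"dz": 0,"wx": 0,"wy": 0,"wz": 0},{"dx": 0,"dy": 0,"dz": 0,"wx": 0,"wy": 0,"wz": 0}]}}

```text
time_s: 24.78
tcp_pos: [0.5304, 0.4548, 0.1389]
eef_rot: [-39.8, 89.6, 51.5]
contact_force: [-0.4, -0.2, -2.6]
gripper_width: 0.0168
```

```bash
python3 - <<'E'
from go import *
rep();need([.5283,.4536,.09],1.3)
E
```

```text
t 24.78 tcp [0.5304 0.4548 0.1389] psi 1.28 tilt 0.35 w 0.0168 F [-0.4 -0.2 -2.6] M [-0.053  0.025  0.021] j [ 56.6  26.4  -3.5   0.  -59.7 -55.3]
need dx,dy,dz [ 2.443  0.118 -0.07 ] | world d [ -2.1  -1.2 -48.9] w [-0.005  0.059  0.049]
```

Call:
{"api": "arm_command", "payload": {"plan": [{"dx": 0.1,"dy": 0.11,"dz": -0.07,"wx": 0,"wy": 0.06,"wz": 0.05},{"dx": 0.3,"dy": 0,"dz": 0,"wx": 0,"wy": 0,"wz": 0},{"dx": 0.4,"dy": 0,"dz": 0,"wx": 0,"wy": 0,"wz": 0},{"dx": 0.1,"dy": 0,"dz": 0,"wx": 0,"wy": 0,"wz": 0}]}}

```text
time_s: 25.12
tcp_pos: [0.5283, 0.4537, 0.1204]
eef_rot: [-46.3, 90.0, 45.0]
contact_force: [0.4, -0.3, -2.3]
gripper_width: 0.0165
```

```bash
python3 - <<'E'
from go import *
rep();need([.5283,.4536,.09],1.3)
E
```

```text
t 25.12 tcp [0.5283 0.4537 0.1204] psi 1.3 tilt 0.05 w 0.0165 F [ 0.4 -0.3 -2.3] M [-0.085  0.096 -0.064] j [ 56.6  27.3  -4.7   0.  -57.9 -55.4]
need dx,dy,dz [ 1.518e+00  1.000e-03 -5.000e-03] | world d [  0.   -0.1 -30.4] w [-0.001  0.007  0.008]
```

Bottom of the socket is about 6 mm inside the pocket with no lateral force. I'll lower it the rest of the way.

Call:
{"api": "arm_command", "payload": {"plan": [{"dx": 0.4,"dy": 0,"dz": 0,"wx": 0,"wy": 0,"wz": 0},{"dx": 0.5,"dy": 0,"dz": 0,"wx": 0,"wy": 0,"wz": 0},{"dx": 0.4,"dy": 0,"dz": 0,"wx": 0,"wy": 0,"wz": 0},{"dx": 0.1,"dy": 0,"dz": 0,"wx": 0,"wy": 0,"wz": 0},{"dx": 0.05,"dy": 0,"dz": 0,"wx": 0,"wy": 0,"wz": 0}]}}

```text
time_s: 25.53
tcp_pos: [0.5285, 0.4537, 0.0881]
eef_rot: [-83.1, 89.9, 8.3]
contact_force: [-3.9, -1.2, 16.3]
gripper_width: 0.0166
```

```bash
python3 - <<'E'
from go import *
rep();need([.5283,.4536,.088],1.3)
E
```

```text
t 25.53 tcp [0.5285 0.4537 0.0881] psi 1.33 tilt 0.07 w 0.0166 F [-3.9 -1.2 16.3] M [-0.73   1.574  0.013] j [ 56.7  29.   -6.5   0.1 -54.4 -55.4]
need dx,dy,dz [ 0.006  0.011 -0.005] | world d [-0.2 -0.1 -0.1] w [0.007 0.002 0.014]
```

Call:
{"api": "arm_command", "payload": {"plan": [{"dx": -0.03,"dy": 0,"dz": 0,"wx": 0,"wy": 0,"wz": 0},{"dx": 0,"dy": 0,"dz": 0,"wx": 0,"wy": 0,"wz": 0},{"dx": 0,"dy": 0,"dz": 0,"wx": 0,"wy": 0,"wz": 0},{"dx": 0,"dy": 0,"dz": 0,"wx": 0,"wy": 0,"wz": 0},{"dx": -0.2,"dy": 0,"dz": 0,"wx": 0,"wy": 0,"wz": 0},{"dx": -0.6,"dy": 0,"dz": 0,"wx": 0,"wy": 0,"wz": 0},{"dx": -1,"dy": 0,"dz": 0,"wx": 0,"wy": 0,"wz": 0},{"dx": -1,"dy": 0,"dz": 0,"wx": 0,"wy": 0,"wz": 0},{"dx": -1,"dy": 0,"dz": 0,"wx": 0,"wy": 0,"wz": 0},{"dx": -1,"dy": 0,"dz": 0,"wx": 0,"wy": 0,"wz": 0},{"dx": -1,"dy": 0,"dz": 0,"wx": 0,"wy": 0,"wz": 0}], "fingers": 0}}

```text
time_s: 26.45
tcp_pos: [0.5278, 0.4524, 0.2107]
eef_rot: [165.3, 89.8, -103.4]
contact_force: [-0.0, 0.2, -0.0]
gripper_width: 0.0438
```

```bash
python3 - <<'E'
from go import *
rep();path([.5117,.2324,.19],-60,14)
im,d=r.capture("scene");save("q_scene",im[210:320,190:320],6);m=r.camera_model("scene")
v,u=np.nonzero(d>0);P=unproj(m,np.c_[u,v],d[v,u])
h=P[(P[:,2]>.09)&(P[:,2]<.12)&(abs(P[:,0]-.525)<.05)&(abs(P[:,1]-.455)<.06)]
print("handle",cv2.minAreaRect(h[:,:2].astype(np.float32)*1000),np.median(h[:,2]))
E
```

```text
t 26.45 tcp [0.5278 0.4524 0.2107] psi 1.34 tilt 0.23 w 0.0438 F [-0.   0.2 -0. ] M [ 0.037 -0.111 -0.006] j [ 56.7  23.4   1.5   0.1 -68.3 -55.4]
0 [np.float64(0.07), np.float64(0.08), np.float64(-0.78), np.float64(0.96)]
1 [np.float64(0.07), np.float64(0.02), np.float64(-0.79), np.float64(0.96)]
2 [np.float64(0.07), np.float64(-0.04), np.float64(-0.79), np.float64(0.96)]
3 [np.float64(0.07), np.float64(-0.1), np.float64(-0.78), np.float64(0.96)]
4 [np.float64(0.07), np.float64(-0.16), np.float64(-0.77), np.float64(0.96)]
5 [np.float64(0.07), np.float64(-0.22), np.float64(-0.76), np.float64(0.96)]
6 [np.float64(0.07), np.float64(-0.28), np.float64(-0.74), np.float64(0.96)]
7 [np.float64(0.07), np.float64(-0.33), np.float64(-0.71), np.float64(0.96)]
8 [np.float64(0.07), np.float64(-0.39), np.float64(-0.69), np.float64(0.96)]
9 [np.float64(0.07), np.float64(-0.44), np.float64(-0.65), np.float64(0.96)]
10 [np.float64(0.07), np.float64(-0.49), np.float64(-0.62), np.float64(0.96)]
11 [np.float64(0.07), np.float64(-0.53), np.float64(-0.58), np.float64(0.96)]
12 [np.float64(0.07), np.float64(-0.58), np.float64(-0.54), np.float64(0.96)]
13 [np.float64(0.07), np.float64(-0.62), np.float64(-0.49), np.float64(0.96)]
handle ((526.5194091796875, 454.13427734375), (16.904769897460938, 68.28292083740234), 2.032444477081299) 0.10430575982823946
```

View pics/q_scene.png

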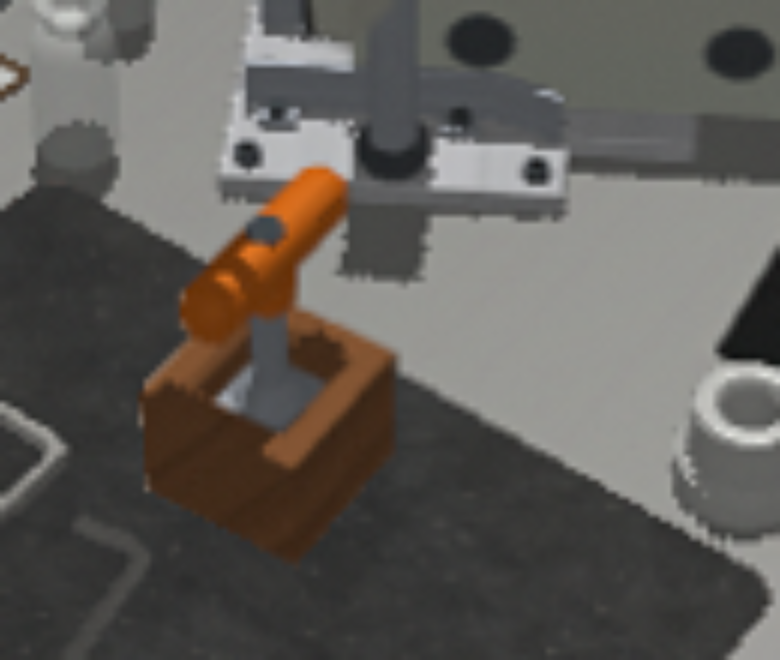

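Call:
{"api": "arm_command", "payload": {"plan": [{"dx": -0.1,"dy": 0.08,"dz": -0.6,"wx": 0.96,"wy": 0,"wz": 0},{"dx": -0.1,"dy": 0.02,"dz": -0.79,"wx": 0.96,"wy": 0,"wz": 0},{"dx": -0.1,"dy": -0.04,"dz": -0.79,"wx": 0.96,"wy": 0,"wz": 0},{"dx": -0.1,"dy": -0.1,"dz": -0.78,"wx": 0.96,"wy": 0,"wz": 0},{"dx": -0.1,"dy": -0.16,"dz": -0.77,"wx": 0.96,"wy": 0,"wz": 0},{"dx": -0.1,"dy": -0.22,"dz": -0.76,"wx": 0.96,"wy": 0,"wz": 0},{"dx": -0.1,"dy": -0.28,"dz": -0.74,"wx": 0.96,"wy": 0,"wz": 0},{"dx": -0.1,"dy": -0.33,"dz": -0.71,"wx": 0.96,"wy": 0,"wz": 0},{"dx": -0.1,"dy": -0.39,"dz": -0.69,"wx": 0.96,"wy": 0,"wz": 0},{"dx": -0.1,"dy": -0.44,"dz": -0.65,"wx": 0.96,"wy": 0,"wz": 0},{"dx": -0.1,"dy": -0.49,"dz": -0.62,"wx": 0.96,"wy": 0,"wz": 0},{"dx": 0,"dy": -0.53,"dz": -0.58,"wx": 0.96,"wy": 0,"wz": 0},{"dx": 0,"dy": -0.58,"dz": -0.54,"wx": 0.96,"wy": 0,"wz": 0},{"dx": 0,"dy": -0.5,"dz": -0.45,"wx": 0.5,"wy": 0,"wz": 0},{"dx": 0,"dy": 0,"dz": 0,"wx": 0,"wy": 0,"wz": 0}]}}

```text
time_s: 27.75
tcp_pos: [0.5081, 0.2323, 0.2591]
eef_rot: [10.2, 88.3, 39.3]
contact_force: [0.2, -0.3, -1.0]
gripper_width: 0.0438
```

```bash
python3 - <<'E'
from go import *
rep();need([.5117,.2324,.1],-60)
E
```

```text
t 27.75 tcp [0.5081 0.2323 0.2591] psi -60.96 tilt 1.73 w 0.0438 F [ 0.2 -0.3 -1. ] M [-0.074  0.012  0.025] j [  44.8    7.8  -13.6    0.2  -66.8 -105.8]
need dx,dy,dz [ 7.956 -0.127 -0.077] | world d [ 3.600e+00  1.000e-01 -1.591e+02] w [-0.209  0.372 -0.064]
```

Call:
{"api": "arm_command", "payload": {"plan": [{"dx": 0.3,"dy": 0,"dz": 0,"wx": -0.1,"wy": 0.19,"wz": -0.03},{"dx": 0.8,"dy": 0,"dz": 0,"wx": -0.1,"wy": 0.18,"wz": -0.03},{"dx": 1,"dy": 0,"dz": 0,"wx": 0,"wy": 0,"wz": 0},{"dx": 1,"dy": 0,"dz": 0,"wx": 0,"wy": 0,"wz": 0},{"dx": 1,"dy": 0,"dz": 0,"wx": 0,"wy": 0,"wz": 0},{"dx": 1,"dy": 0,"dz": 0,"wx": 0,"wy": 0,"wz": 0},{"dx": 1,"dy": 0,"dz": 0,"wx": 0,"wy": 0,"wz": 0},{"dx": 0.5,"dy": 0,"dz": 0,"wx": 0,"wy": 0,"wz": 0},{"dx": 0,"dy": 0,"dz": 0,"wx": 0,"wy": 0,"wz": 0}]}}

```text
time_s: 28.5
tcp_pos: [0.5089, 0.2368, 0.1163]
eef_rot: [-179.0, 89.7, -148.1]
contact_force: [-0.8, -0.5, 0.3]
gripper_width: 0.044
```

```bash
python3 - <<'E'
from go import *
rep();need([.5117,.2324,.0563],-60)
E
```

```text
t 28.5 tcp [0.5089 0.2368 0.1163] psi -59.13 tilt 0.33 w 0.044 F [-0.8 -0.5  0.3] M [-0.009 -0.031  0.011] j [ 4.490e+01  1.640e+01 -2.270e+01 -1.000e-01 -5.120e+01 -1.039e+02]
need dx,dy,dz [ 2.999 -0.257  0.024] | world d [  2.8  -4.4 -60. ] w [ 0.191 -0.071  0.002]
```

Call:
{"api": "arm_command", "payload": {"plan": [{"dx": 0.3,"dy": -0.26,"dz": 0,"wx": 0.19,"wy": -0.07,"wz": 0},{"dx": 0.5,"dy": 0,"dz": 0,"wx": 0,"wy": 0,"wz": 0},{"dx": 0,"dy": 0,"dz": 0,"wx": 0,"wy": 0,"wz": 0}]}}

```text
time_s: 28.75
tcp_pos: [0.5116, 0.2328, 0.0969]
eef_rot: [-161.9, 89.8, -131.8]
contact_force: [-0.1, 0.5, -1.1]
gripper_width: 0.0438
```

```bash
python3 - <<'E'
from go import *
rep();need([.5117,.2324,.0563],-60)
E
```

```text
t 28.75 tcp [0.5116 0.2328 0.0969] psi -59.89 tilt 0.2 w 0.0438 F [-0.1  0.5 -1.1] M [-0.103 -0.007  0.013] j [  44.4   17.7  -23.9    0.   -48.6 -104.3]
need dx,dy,dz [ 2.03  -0.019 -0.   ] | world d [  0.1  -0.4 -40.6] w [ 0.024 -0.041  0.013]
```

Call:
{"api": "arm_command", "payload": {"plan": [{"dx": 0.4,"dy": -0.02,"dz": 0,"wx": 0.02,"wy": -0.04,"wz": 0},{"dx": 0.7,"dy": 0,"dz": 0,"wx": 0,"wy": 0,"wz": 0},{"dx": 0.6,"dy": 0,"dz": 0,"wx": 0,"wy": 0,"wz": 0},{"dx": 0.25,"dy": 0,"dz": 0,"wx": 0,"wy": 0,"wz": 0},{"dx": 0,"dy": 0,"dz": 0,"wx": 0,"wy": 0,"wz": 0}]}}

```text
time_s: 29.17
tcp_pos: [0.5136, 0.2336, 0.0572]
eef_rot: [-3.0, 89.7, 27.1]
contact_force: [-0.5, 0.1, 0.8]
gripper_width: 0.0439
```

```bash
python3 - <<'E'
from go import *
rep();need([.5117,.2324,.0563],-60)
E
```

```text
t 29.17 tcp [0.5136 0.2336 0.0572] psi -59.95 tilt 0.32 w 0.0439 F [-0.5  0.1  0.8] M [ 0.007 -0.046 -0.02 ] j [ 4.440e+01  2.050e+01 -2.630e+01  1.000e-01 -4.280e+01 -1.044e+02]
need dx,dy,dz [ 0.044 -0.004 -0.113] | world d [-1.9 -1.2 -0.9] w [0.011 0.069 0.004]
```

Call:
{"api": "arm_command", "payload": {"plan": [{"dx": 0.03,"dy": 0,"dz": -0.1,"wx": 0,"wy": 0.07,"wz": 0},{"dx": 0,"dy": 0,"dz": 0,"wx": 0,"wy": 0,"wz": 0},{"dx": 0,"dy": 0,"dz": 0,"wx": 0,"wy": 0,"wz": 0},{"dx": 0,"dy": 0,"dz": 0,"wx": 0,"wy": 0,"wz": 0},{"dx": 0,"dy": 0,"dz": 0,"wx": 0,"wy": 0,"wz": 0},{"dx": 0,"dy": 0,"dz": 0,"wx": 0,"wy": 0,"wz": 0}], "fingers": 1, "force": 15}}

```text
time_s: 29.67
tcp_pos: [0.5121, 0.2329, 0.0577]
eef_rot: [20.4, 89.9, 50.4]
contact_force: [1.5, 1.1, -6.0]
gripper_width: 0.0301
```

```bash
python3 - <<'E'
from go import *
rep();need([.5117,.2324,.0563],-60)
E
```

```text
t 29.67 tcp [0.5121 0.2329 0.0577] psi -59.98 tilt 0.07 w 0.0301 F [ 1.5  1.1 -6. ] M [ 0.092 -0.532 -0.097] j [  44.4   20.5  -26.2   -0.   -43.2 -104.4]
need dx,dy,dz [ 0.072 -0.011 -0.03 ] | world d [-0.4 -0.5 -1.4] w [ 0.005  0.015 -0.006]
```

Call:
{"api": "arm_command", "payload": {"plan": [{"dx": 0.05,"dy": 0,"dz": 0,"wx": 0,"wy": 0,"wz": 0}]}}

```text
time_s: 29.75
tcp_pos: [0.5121, 0.2329, 0.0576]
eef_rot: [12.8, 89.9, 42.8]
contact_force: [-7.2, -1.5, 15.9]
gripper_width: 0.0299
```

```bash
python3 - <<'E'
from go import *
rep()
E
```

```text
t 29.75 tcp [0.5121 0.2329 0.0576] psi -59.96 tilt 0.07 w 0.0299 F [-7.2 -1.5 15.9] M [-0.465  2.616 -0.082] j [  44.4   20.5  -26.2    0.   -43.2 -104.4]
```

Call:
{"api": "arm_command", "payload": {"plan": [{"dx": 0.01,"dy": 0,"dz": -0.1,"wx": 0,"wy": 0,"wz": 0},{"dx": 0,"dy": 0,"dz": -0.1,"wx": 0,"wy": 0,"wz": 0}]}}

```text
time_s: 29.92
tcp_pos: [0.5089, 0.2312, 0.0577]
eef_rot: [13.4, 89.9, 43.4]
contact_force: [1.0, 1.0, -5.1]
gripper_width: 0.03
```

```bash
python3 - <<'E'
from go import *
rep();need([.5117,.2324,.0563],-60)
E
```

```text
t 29.92 tcp [0.5089 0.2312 0.0577] psi -59.96 tilt 0.14 w 0.03 F [ 1.   1.  -5.1] M [ 0.186 -0.429 -0.   ] j [  44.5   20.2  -26.7    0.   -42.9 -104.5]
need dx,dy,dz [ 0.071 -0.02   0.149] | world d [ 2.8  1.2 -1.4] w [ 0.009  0.029 -0.007]
```

Call:
{"api": "arm_command", "payload": {"plan": [{"dx": 0,"dy": 0,"dz": 0.1,"wx": 0,"wy": 0,"wz": 0},{"dx": 0,"dy": 0,"dz": 0.1,"wx": 0,"wy": 0,"wz": 0}]}}

```text
time_s: 30.08
tcp_pos: [0.5097, 0.2314, 0.0576]
eef_rot: [177.6, 89.8, -152.4]
contact_force: [-4.9, -1.4, 3.7]
gripper_width: 0.0296
```

```bash
python3 - <<'E'
from go import *
rep();s,T,p=pose();print("tool F",(T.T@s["contact_force"]).round(2))
E
```

```text
t 30.08 tcp [0.5097 0.2314 0.0576] psi -59.97 tilt 0.15 w 0.0296 F [-4.9 -1.4  3.7] M [-0.329  2.057  0.058] j [ 4.440e+01  2.040e+01 -2.640e+01 -1.000e-01 -4.340e+01 -1.043e+02]
tool F [-3.68  1.27 -4.94]
```

Call:
{"api": "arm_command", "payload": {"plan": [{"dx": 0,"dy": 0,"dz": -0.1,"wx": 0,"wy": 0,"wz": 0},{"dx": 0,"dy": 0,"dz": -0.1,"wx": 0,"wy": 0,"wz": 0}]}}

```text
time_s: 30.25
tcp_pos: [0.5068, 0.2298, 0.0578]
eef_rot: [168.8, 89.9, -161.1]
contact_force: [0.8, 1.1, -5.8]
gripper_width: 0.0301
```

```bash
python3 - <<'E'
from go import *
rep();s,T,p=pose();print("tool F",(T.T@s["contact_force"]).round(2))
E
```

```text
t 30.25 tcp [0.5068 0.2298 0.0578] psi -59.96 tilt 0.08 w 0.0301 F [ 0.8  1.1 -5.8] M [ 0.213 -0.656 -0.094] j [ 4.450e+01  2.010e+01 -2.690e+01 -1.000e-01 -4.310e+01 -1.045e+02]
tool F [5.78 0.52 1.21]
```

Call:
{"api": "arm_command", "payload": {"plan": [{"dx": 0,"dy": 0,"dz": 0.1,"wx": 0,"wy": 0,"wz": 0},{"dx": 0,"dy": 0,"dz": 0.1,"wx": 0,"wy": 0,"wz": 0}]}}

```text
time_s: 30.42
tcp_pos: [0.5078, 0.2301, 0.0576]
eef_rot: [-178.3, 89.6, -148.3]
contact_force: [-7.1, -2.2, 4.6]
gripper_width: 0.0297
```

```bash
python3 - <<'E'
from go import *
rep();s,T,p=pose();print("tool F",(T.T@s["contact_force"]).round(2))
E
```

```text
t 30.42 tcp [0.5078 0.2301 0.0576] psi -59.98 tilt 0.35 w 0.0297 F [-7.1 -2.2  4.6] M [-0.383  2.229  0.069] j [ 4.440e+01  2.030e+01 -2.650e+01 -1.000e-01 -4.350e+01 -1.043e+02]
tool F [-4.51  1.69 -7.26]
```

Call:
{"api": "arm_command", "payload": {"plan": [{"dx": 0,"dy": 0,"dz": -0.1,"wx": 0,"wy": 0,"wz": 0},{"dx": 0,"dy": 0,"dz": -0.1,"wx": 0,"wy": 0,"wz": 0}]}}

```text
time_s: 30.58
tcp_pos: [0.5049, 0.2285, 0.0577]
eef_rot: [-179.3, 89.7, -149.3]
contact_force: [2.1, 1.0, -4.8]
gripper_width: 0.0301
```

```bash
python3 - <<'E'
from go import *
rep();s,T,p=pose();print("tool F",(T.T@s["contact_force"]).round(2))
E
```

```text
t 30.58 tcp [0.5049 0.2285 0.0577] psi -59.97 tilt 0.27 w 0.0301 F [ 2.1  1.  -4.8] M [ 0.301 -0.647 -0.073] j [ 4.460e+01  2.000e+01 -2.700e+01 -1.000e-01 -4.330e+01 -1.044e+02]
tool F [ 4.81 -0.2   2.3 ]
```

Call:
{"api": "arm_command", "payload": {"plan": [{"dx": 0,"dy": 0,"dz": -0.3,"wx": 0,"wy": 0.05,"wz": 0},{"dx": 0,"dy": 0,"dz": -0.5,"wx": 0,"wy": 0,"wz": 0},{"dx": 0,"dy": 0,"dz": -0.6,"wx": 0,"wy": 0,"wz": 0}]}}

```text
time_s: 30.83
tcp_pos: [0.4814, 0.2152, 0.0577]
eef_rot: [179.1, 89.6, -150.9]
contact_force: [0.4, 0.4, -3.8]
gripper_width: 0.0299
```

```bash
python3 - <<'E'
from go import *
rep();s,T,p=pose();print("tool F",(T.T@s["contact_force"]).round(2));need([.4138,.1762,.058],-60)
E
```

```text
t 30.83 tcp [0.4814 0.2152 0.0577] psi -59.96 tilt 0.35 w 0.0299 F [ 0.4  0.4 -3.8] M [ 0.143 -0.359  0.002] j [ 4.530e+01  1.800e+01 -3.030e+01 -1.000e-01 -4.210e+01 -1.052e+02]
tool F [3.82 0.11 0.56]
need dx,dy,dz [ 0.008  0.004 -3.905] | world d [-67.6 -39.    0.3] w [ 0.009 -0.077 -0.001]
```

Call:
{"api": "arm_command", "payload": {"plan": [{"dx": 0,"dy": 0,"dz": -0.6,"wx": 0,"wy": -0.08,"wz": 0},{"dx": -0.05,"dy": 0,"dz": -0.8,"wx": 0,"wy": 0,"wz": 0},{"dx": -0.1,"dy": 0,"dz": -0.8,"wx": 0,"wy": 0,"wz": 0},{"dx": -0.2,"dy": 0,"dz": -0.8,"wx": 0,"wy": 0,"wz": 0},{"dx": -0.5,"dy": 0,"dz": -0.4,"wx": 0,"wy": 0,"wz": 0},{"dx": -0.4,"dy": 0,"dz": 0,"wx": 0,"wy": 0,"wz": 0},{"dx": 0,"dy": 0,"dz": 0,"wx": 0,"wy": 0,"wz": 0}], "force": 50}}

```text
time_s: 31.42
tcp_pos: [0.4092, 0.1706, 0.0802]
eef_rot: [-173.2, 89.2, -143.4]
contact_force: [0.9, 1.2, -4.8]
gripper_width: 0.0294
```

```bash
python3 - <<'E'
from go import *
rep();need([.4275,.2015,.085],8.8);path([.4275,.2015,.088],8.8,16)
E
```

```text
t 31.42 tcp [0.4092 0.1706 0.0802] psi -60.14 tilt 0.82 w 0.0294 F [ 0.9  1.2 -4.8] M [ 0.123 -0.141  0.03 ] j [  48.1    9.2  -38.9   -0.2  -42.7 -108.1]
need dx,dy,dz [-0.263  0.881  1.56 ] | world d [18.3 30.9  4.8] w [-15.041  -0.168  -0.088]
0 [np.float64(-0.02), np.float64(0.06), np.float64(0.1), np.float64(-0.94)]
1 [np.float64(-0.02), np.float64(0.05), np.float64(0.1), np.float64(-0.94)]
2 [np.float64(-0.02), np.float64(0.04), np.float64(0.1), np.float64(-0.94)]
3 [np.float64(-0.02), np.float64(0.03), np.float64(0.11), np.float64(-0.94)]
4 [np.float64(-0.02), np.float64(0.02), np.float64(0.11), np.float64(-0.94)]
5 [np.float64(-0.02), np.float64(0.02), np.float64(0.11), np.float64(-0.94)]
6 [np.float64(-0.02), np.float64(0.01), np.float64(0.11), np.float64(-0.94)]
7 [np.float64(-0.02), np.float64(-0.0), np.float64(0.11), np.float64(-0.94)]
8 [np.float64(-0.02), np.float64(-0.01), np.float64(0.11), np.float64(-0.94)]
9 [np.float64(-0.02), np.float64(-0.02), np.float64(0.11), np.float64(-0.94)]
10 [np.float64(-0.02), np.float64(-0.03), np.float64(0.11), np.float64(-0.94)]
11 [np.float64(-0.02), np.float64(-0.03), np.float64(0.11), np.float64(-0.94)]
12 [np.float64(-0.02), np.float64(-0.04), np.float64(0.1), np.float64(-0.94)]
13 [np.float64(-0.02), np.float64(-0.05), np.float64(0.1), np.float64(-0.94)]
14 [np.float64(-0.02), np.float64(-0.06), np.float64(0.1), np.float64(-0.94)]
15 [np.float64(-0.02), np.float64(-0.06), np.float64(0.09), np.float64(-0.94)]
```

Call:
{"api": "arm_command", "payload": {"plan": [{"dx": -0.2,"dy": 0.06,"dz": 0.1,"wx": -0.94,"wy": -0.1,"wz": -0.05},{"dx": -0.1,"dy": 0.05,"dz": 0.1,"wx": -0.94,"wy": -0.05,"wz": 0},{"dx": -0.05,"dy": 0.04,"dz": 0.1,"wx": -0.94,"wy": 0,"wz": 0},{"dx": -0.05,"dy": 0.03,"dz": 0.1,"wx": -0.94,"wy": 0,"wz": 0},{"dx": -0.05,"dy": 0.02,"dz": 0.1,"wx": -0.94,"wy": 0,"wz": 0},{"dx": -0.05,"dy": 0.02,"dz": 0.1,"wx": -0.94,"wy": 0,"wz": 0},{"dx": -0.05,"dy": 0,"dz": 0.1,"wx": -0.94,"wy": 0,"wz": 0},{"dx": -0.05,"dy": 0,"dz": 0.1,"wx": -0.94,"wy": 0,"wz": 0}]}}

```text
time_s: 32.08
tcp_pos: [0.4168, 0.1847, 0.0906]
eef_rot: [-165.8, 89.7, -100.1]
contact_force: [0.7, 0.8, -5.7]
gripper_width: 0.0298
```

```bash
python3 - <<'E'
from go import *
rep();need([.4275,.2015,.085],8.8)
E
```

```text
t 32.08 tcp [0.4168 0.1847 0.0906] psi -24.34 tilt 0.34 w 0.0298 F [ 0.7  0.8 -5.7] M [-0.047  0.003  0.047] j [ 48.9   9.1 -37.4   0.3 -43.9 -73.5]
need dx,dy,dz [ 0.276 -0.141  0.986] | world d [10.7 16.8 -5.6] w [-7.229e+00 -7.500e-02 -3.000e-03]
```

Call:
{"api": "arm_command", "payload": {"plan": [{"dx": 0,"dy": 0,"dz": 0.12,"wx": -0.94,"wy": -0.07,"wz": 0},{"dx": 0,"dy": 0,"dz": 0.12,"wx": -0.94,"wy": 0,"wz": 0},{"dx": 0,"dy": -0.02,"dz": 0.12,"wx": -0.94,"wy": 0,"wz": 0},{"dx": 0,"dy": -0.03,"dz": 0.12,"wx": -0.94,"wy": 0,"wz": 0},{"dx": 0,"dy": -0.04,"dz": 0.12,"wx": -0.94,"wy": 0,"wz": 0},{"dx": 0,"dy": -0.05,"dz": 0.12,"wx": -0.94,"wy": 0,"wz": 0},{"dx": 0,"dy": -0.06,"dz": 0.12,"wx": -0.9,"wy": 0,"wz": 0},{"dx": 0,"dy": -0.06,"dz": 0.1,"wx": -0.4,"wy": 0,"wz": 0},{"dx": 0,"dy": 0,"dz": 0,"wx": 0,"wy": 0,"wz": 0}]}}

```text
time_s: 32.83
tcp_pos: [0.4256, 0.2035, 0.0867]
eef_rot: [135.8, 89.8, -124.9]
contact_force: [0.4, -0.1, -5.2]
gripper_width: 0.0299
```

```bash
python3 - <<'E'
from go import *
rep();need([.4275,.2015,.06],8.8)
for c in("side","scene"):
    im,d=r.capture(c);save("s_"+c,im[110:260,250:420] if c=="side" else im[170:290,280:400],4.5 if c=="side" else 5)
E
```

```text
t 32.83 tcp [0.4256 0.2035 0.0867] psi 9.29 tilt 0.24 w 0.0299 F [ 0.4 -0.1 -5.2] M [-0.114 -0.033  0.04 ] j [ 49.6  10.8 -35.6   0.  -43.8 -40.3]
need dx,dy,dz [ 1.334 -0.082 -0.11 ] | world d [  1.9  -2.  -26.7] w [ 0.107 -0.038 -0.037]
```

View pics/s_side.png

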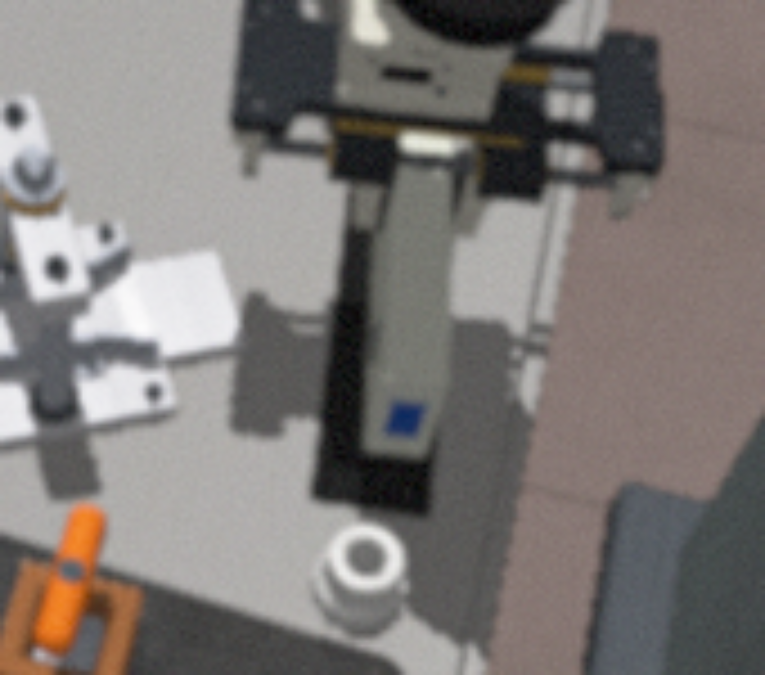

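View pics/s_scene.png

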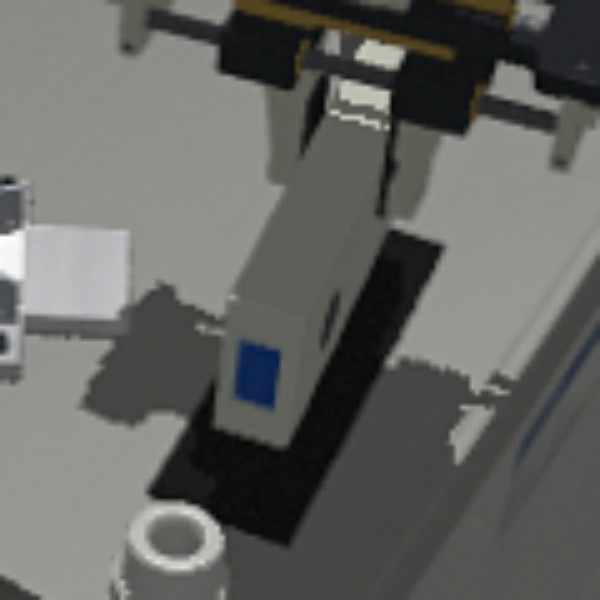

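```bash
python3 - <<'E'
from h import *
for c in("f_side","f_scene"):
    a=np.load(c+".npz");m=r.camera_model(c[2:]);d=a["d"];g=a["im"].max(2)
    v,u=np.nonzero((d>0)&(g<38));P=unproj(m,np.c_[u,v],d[v,u])
    k=P[(P[:,0]>.36)&(P[:,0]<.48)&(P[:,1]>.1)&(P[:,1]<.345)&(P[:,2]<.01)]
    # largest component by raster
    print(c,len(k),cv2.minAreaRect(k[:,:2].astype(np.float32)*1000),np.percentile(k[:,:2],[1,50,99],axis=0).round(3).tolist())
E
```

```text
f_side 1114 ((422.80084228515625, 230.12960815429688), (53.8917236328125, 194.8573455810547), 6.7096452713012695) [[0.389, 0.137], [0.421, 0.258], [0.448, 0.325]]
f_scene 1839 ((422.60455322265625, 228.45599365234375), (59.70719909667969, 201.42124938964844), 6.7428812980651855) [[0.386, 0.133], [0.421, 0.241], [0.456, 0.326]]
```

Call:
{"api": "arm_command", "payload": {"plan": [{"dx": 0.4,"dy": 0,"dz": -0.03,"wx": 0.5,"wy": -0.04,"wz": -0.04},{"dx": 0.6,"dy": 0,"dz": 0,"wx": 0,"wy": 0,"wz": 0},{"dx": 0.4,"dy": 0,"dz": 0,"wx": 0,"wy": 0,"wz": 0},{"dx": 0.1,"dy": 0,"dz": 0,"wx": 0,"wy": 0,"wz": 0},{"dx": 0,"dy": 0,"dz": 0,"wx": 0,"wy": 0,"wz": 0}]}}

```text
time_s: 33.35
tcp_pos: [0.4255, 0.202, 0.0554]
eef_rot: [-70.6, 90.0, 25.8]
contact_force: [-0.7, 0.1, -5.5]
gripper_width: 0.0299
```

```bash
python3 - <<'E'
from go import *
rep();need([.4259,.2029,.0507],7)
E
```

```text
t 33.35 tcp [0.4255 0.202  0.0554] psi 6.36 tilt 0.02 w 0.0299 F [-0.7  0.1 -5.5] M [-0.164  0.015  0.039] j [ 49.4  13.4 -37.8   0.  -38.7 -43.1]
need dx,dy,dz [ 0.235 -0.026  0.043] | world d [ 0.4  0.9 -4.7] w [-0.141  0.001  0.003]
```

Call:
{"api": "arm_command", "payload": {"plan": [{"dx": 0.15,"dy": 0,"dz": 0.04,"wx": 0,"wy": 0,"wz": 0},{"dx": 0.06,"dy": 0,"dz": 0,"wx": 0,"wy": 0,"wz": 0},{"dx": 0.02,"dy": 0,"dz": 0,"wx": 0,"wy": 0,"wz": 0}]}}

```text
time_s: 33.6
tcp_pos: [0.4257, 0.2031, 0.051]
eef_rot: [-77.0, 90.0, 19.3]
contact_force: [0.1, -0.6, -5.0]
gripper_width: 0.0298
```

```bash
python3 - <<'E'
from go import *
rep()
E
```

```text
t 33.6 tcp [0.4257 0.2031 0.051 ] psi 6.34 tilt 0.04 w 0.0298 F [ 0.1 -0.6 -5. ] M [-0.114  0.02   0.023] j [ 49.5  13.9 -38.    0.  -38.1 -43.2]
```

Call:
{"api": "arm_command", "payload": {"plan": [{"dx": 0.05,"dy": 0,"dz": 0,"wx": 0,"wy": 0,"wz": 0},{"dx": 0,"dy": 0,"dz": 0,"wx": 0,"wy": 0,"wz": 0}]}}

```text
time_s: 33.77
tcp_pos: [0.426, 0.2034, 0.051]
eef_rot: [-73.1, 89.9, 23.2]
contact_force: [-0.2, -0.2, -5.4]
gripper_width: 0.0299
```

```bash
python3 - <<'E'
from go import *
rep()
E
```

```text
t 33.77 tcp [0.426  0.2034 0.051 ] psi 6.36 tilt 0.08 w 0.0299 F [-0.2 -0.2 -5.4] M [-0.163  0.013  0.026] j [ 49.5  13.9 -38.    0.1 -38.  -43.2]
```

Call:
{"api": "arm_command", "payload": {"plan": [{"dx": 0.06,"dy": 0,"dz": 0,"wx": 0,"wy": 0,"wz": 0},{"dx": 0.06,"dy": 0,"dz": 0,"wx": 0,"wy": 0,"wz": 0}]}}

```text
time_s: 33.93
tcp_pos: [0.4263, 0.2038, 0.0505]
eef_rot: [-74.2, 89.9, 22.2]
contact_force: [-10.7, -1.6, 23.1]
gripper_width: 0.0301
```

```bash
python3 - <<'E'
from go import *
rep()
E
```

```text
t 33.93 tcp [0.4263 0.2038 0.0505] psi 6.4 tilt 0.14 w 0.0301 F [-10.7  -1.6  23.1] M [-1.335  4.145 -0.211] j [ 49.6  14.  -38.    0.1 -37.9 -43.2]
```

On the pad (23 N downward). Next I'll ease off, open and lift away.

Call:
{"api": "arm_command", "payload": {"plan": [{"dx": -0.03,"dy": 0,"dz": 0,"wx": 0,"wy": 0,"wz": 0}]}}

```text
time_s: 34.02
tcp_pos: [0.4263, 0.2038, 0.0516]
eef_rot: [-71.9, 89.8, 24.5]
contact_force: [-0.5, -0.1, -4.4]
gripper_width: 0.0292
```

Call:
{"api": "arm_command", "payload": {"plan": [{"dx": 0,"dy": 0,"dz": 0,"wx": 0,"wy": 0,"wz": 0},{"dx": 0,"dy": 0,"dz": 0,"wx": 0,"wy": 0,"wz": 0},{"dx": 0,"dy": 0,"dz": 0,"wx": 0,"wy": 0,"wz": 0},{"dx": 0,"dy": 0,"dz": 0,"wx": 0,"wy": 0,"wz": 0},{"dx": -0.2,"dy": 0,"dz": 0,"wx": 0,"wy": 0,"wz": 0},{"dx": -0.5,"dy": 0,"dz": 0,"wx": 0,"wy": 0,"wz": 0},{"dx": -0.9,"dy": 0,"dz": 0,"wx": 0,"wy": 0,"wz": 0},{"dx": -1,"dy": 0,"dz": 0,"wx": 0,"wy": 0,"wz": 0},{"dx": -1,"dy": 0,"dz": 0,"wx": 0,"wy": 0,"wz": 0},{"dx": -1,"dy": 0,"dz": 0,"wx": 0,"wy": 0,"wz": 0},{"dx": -1,"dy": 0,"dz": 0,"wx": 0,"wy": 0,"wz": 0},{"dx": -1,"dy": 0,"dz": 0,"wx": 0,"wy": 0,"wz": 0},{"dx": -0.5,"dy": 0,"dz": 0,"wx": 0,"wy": 0,"wz": 0},{"dx": 0,"dy": 0,"dz": 0,"wx": 0,"wy": 0,"wz": 0}], "fingers": 0}}

```text
time_s: 35.18
tcp_pos: [0.4279, 0.2047, 0.204]
eef_rot: [-66.2, 89.5, 30.2]
contact_force: [0.7, 0.8, -0.2]
gripper_width: 0.0436
```

```bash
python3 - <<'E'
from go import *
rep()
for c in("side","scene"):
    im,d=r.capture(c);save("t_"+c,im,1.5);m=r.camera_model(c)
    np.savez("t_"+c+".npz",im=im,d=d)
    v,u=np.nonzero(d>0);P=unproj(m,np.c_[u,v],d[v,u])
    b=P[(P[:,2]>.062)&(P[:,2]<.08)&(abs(P[:,0]-.42)<.06)&(P[:,1]>.1)&(P[:,1]<.34)]
    print(c,"block",cv2.minAreaRect(b[:,:2].astype(np.float32)*1000),np.median(b[:,2]))
    h=P[(P[:,2]>.09)&(P[:,2]<.12)&(abs(P[:,0]-.525)<.05)&(abs(P[:,1]-.455)<.06)]
    print(c,"handle",cv2.minAreaRect(h[:,:2].astype(np.float32)*1000),np.median(h[:,2]))
    R=np.hypot(P[:,0]-.5967,P[:,1]-.2804)
    t=P[(R<.006)&(P[:,2]>.145)];bm=P[(R>.018)&(R<.05)&(abs(P[:,2]-.126)<.003)]
    print(c,"screw top",np.percentile(t[:,2],90).round(4),"beam",np.median(bm[:,2]).round(4))
E
```

```text
t 35.18 tcp [0.4279 0.2047 0.204 ] psi 6.48 tilt 0.53 w 0.0436 F [ 0.7  0.8 -0.2] M [ 0.059 -0.008 -0.02 ] j [ 49.6   2.6 -27.1   0.2 -59.9 -43.2]
side block ((424.300048828125, 229.27674865722656), (30.382652282714844, 183.84939575195312), 6.450263023376465) 0.0698751185954352
side handle ((527.81201171875, 453.50811767578125), (17.360153198242188, 67.2497787475586), 0.9937633275985718) 0.10515378274370896
side screw top 0.1559 beam 0.1258
scene block ((423.34234619140625, 230.0872802734375), (31.624942779541016, 183.7624969482422), 6.282391548156738) 0.0700570619178795
scene handle ((526.3886108398438, 453.0533142089844), (16.034818649291992, 69.84554290771484), 1.0898774862289429) 0.10445875123887953
scene screw top 0.1566 beam 0.1267
```

View pics/t_scene.png

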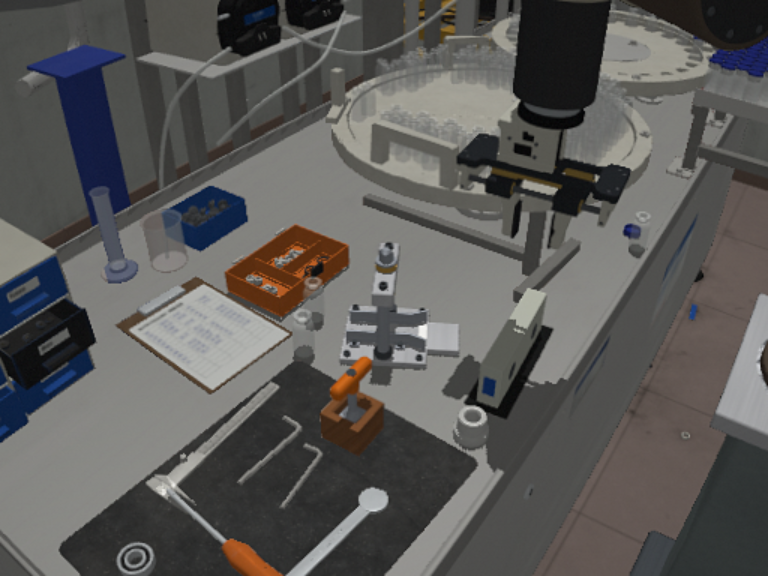

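Call:
{"api": "arm_command", "payload": {"plan": [{"dx": -1,"dy": 0,"dz": 0,"wx": 0,"wy": 0,"wz": 0},{"dx": -1,"dy": -0.3,"dz": 0.2,"wx": 0,"wy": 0,"wz": 0},{"dx": 0,"dy": -0.9,"dz": 0.6,"wx": 0,"wy": 0,"wz": 0},{"dx": 0,"dy": -0.9,"dz": 0.6,"wx": 0,"wy": 0,"wz": 0},{"dx": 0,"dy": -0.9,"dz": 0.6,"wx": 0,"wy": 0,"wz": 0},{"dx": 0,"dy": -0.9,"dz": 0.6,"wx": 0,"wy": 0,"wz": 0},{"dx": 0,"dy": -0.9,"dz": 0.6,"wx": 0,"wy": 0,"wz": 0},{"dx": 0,"dy": -0.9,"dz": 0.6,"wx": 0,"wy": 0,"wz": 0},{"dx": 0,"dy": -0.9,"dz": 0.6,"wx": 0,"wy": 0,"wz": 0},{"dx": 0,"dy": -0.9,"dz": 0.6,"wx": 0,"wy": 0,"wz": 0},{"dx": 0,"dy": -0.9,"dz": 0.6,"wx": 0,"wy": 0,"wz": 0},{"dx": 0,"dy": -0.6,"dz": 0.4,"wx": 0,"wy": 0,"wz": 0},{"dx": 0,"dy": 0,"dz": 0,"wx": 0,"wy": 0,"wz": 0},{"dx": 0,"dy": 0,"dz": 0,"wx": 0,"wy": 0,"wz": 0}]}}

```text
time_s: 36.45
tcp_pos: [0.5929, 0.3441, 0.2169]
eef_rot: [124.1, 88.5, -139.6]
contact_force: [-1.6, -0.3, -0.1]
gripper_width: 0.0439
```

```bash
python3 - <<'E'
from go import *
from flange import flange
from chk import chk
rep()
m=r.camera_model("wrist");im,d=r.capture("wrist");save("u_wrist",im,1.2);np.savez("u_wrist.npz",im=im,d=d)
flange("u_wrist.npz",m)
try: chk("u_wrist.npz",m)
except Exception as e: print(e)
E
```

```text
t 36.45 tcp [0.5929 0.3441 0.2169] psi 6.33 tilt 1.53 w 0.0439 F [-1.6 -0.3 -0.1] M [-0.002 -0.024  0.048] j [ 46.3  23.1   1.9  -0.2 -70.3 -39.9]
centre [0.5964 0.2807] beam plane z [-0.0044 -0.0014  0.1265] 1322 flange above beam mm: median 11.695570055794496 mean 11.713235518056575 sd 0.6838057390048673 475
screw z mm 76.7  too high by -0.3 turn deg -6.8
from top: screw z 76.77 69
beam median z 126.53 known 126 tilt [-0.0041 -0.0021] 2195
block top median z nan known 77 tilt [0. 0.] 0
tongue median z 10.58 known 10 tilt [-0.0034 -0.0025] 428
lane median z 10.53 known 10 tilt [-0.0013 -0.0013] 754
plate median z 10.54 known 10 tilt [-0.0021 -0.0018] 769
flange median z 138.26 known ? tilt [ 0.0021 -0.0041] 464
flange left median z 138.28 known ? tilt [0.016 0.003] 185
flange right median z 138.27 known ? tilt [-0.0015 -0.003 ] 178
top median z 156.28 known ? tilt [-0.1402  0.1183] 48
  return _methods._mean(a, axis=axis, dtype=dtype,
  ret = ret.dtype.type(ret / rcount)
```

View pics/u_wrist.png

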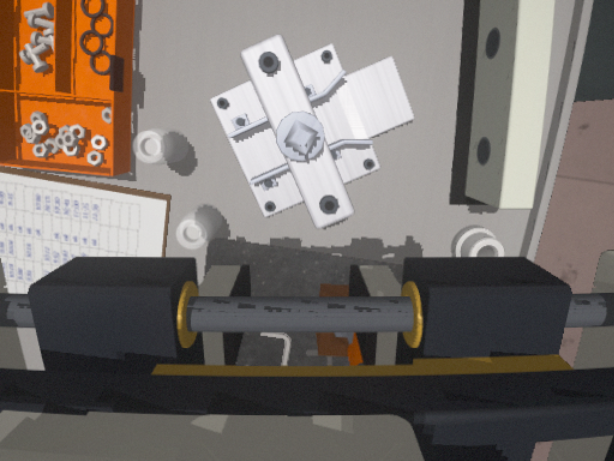

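The screw reads 76.7 mm, unchanged by drawing the block out. The driver is in its stand and the block is on its pad, so I'm handing in the job.

```bash
python3 -c "
from plant import r
print(r.close_job())"
```

```text
the job is handed in; nothing more can be done
None
```

I did the whole job and handed it in at about 36.5 s of the 72 s; the hand-in reports no verdict. I stood the block in the lane, turned the screw down with the driver, put the driver back, then drew the block out and set it on its pad.

**Last checks**
- **Screw height:** the final picture put it at 76.7 mm (75.3–77.7 allowed), the same as before the block was drawn out. The known surfaces around it all read about 0.5 mm high, and the reading allows for that.
- **Block:** on its pad within about 2 mm of centre, within 0.5° of the pad's direction, with its top at 70 mm as it should be.
- **Driver:** upright in the stand, within about 2 mm of the pocket's centre.
- **Vials and crimp die:** they look untouched in the last pictures, but I did not measure them again.

**Less certain**
- **Foot touching the block:** the screw's turning torque never rose clearly above the noise. I judged contact from the measured height (about 0.3 mm into the rubber, roughly 2 N) and from a light drag of 1–2 N on pulling the block. The drag fell to about 0.6 N once the block was clear of the foot.
- **Forces while checking the drag:** nudging the block forward showed 5–7 N. Setting it on the pad peaked at 23 N, within the limits.

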